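# Complete the sample carrier and lift it level

### The job

Stand the loose vial and the loose square bottle upright in the carrier's empty nests that match their shapes, right down on the nest floor (set them in, do not drop them), while the carrier stands on the bench. Then take the carrier by the middle of its handle, lift it about 10 cm clear of the bench with everything in it, and finish while still holding it there, steady and level. Never tip the carrier, and leave the basket-rack, the jar and the beaker alone.

Things in the scene. Friction and masses are not known exactly. Their poses are not given: they have to be found in the camera images.
- carrier: Carrier for samples: white moulded block, 112 (x) by 264 mm (long y), on a base plate with 4 mm feet; 0.4 kg empty, 0.8 full, loose on the bench. Its top, 34 mm up, has four 31 mm round nests near the corners and two 48 mm square ones inside them, 25 mm deep, chamfered; one of each is empty. Steel stirrup handle across the middle, posts at x +-51 mm. Origin: centre of its underside.
- handle (a point): Middle of the carrier's handle bar, 159 mm above its underside, over the balance point of the full carrier. The bar runs along the carrier's x: 108 mm long, 14 mm thick (along y), 18 mm high (150 to 168 mm above the underside), free below. Gripped away from its middle the carrier hangs tilted.
- nest_round_free (a point): The empty round nest: centre of its floor (where the vial's underside centre must come), at x +32, y +108, z 9 mm in the carrier. Hole 31 mm wide, mouth 25 mm above this point. Nearest neighbour along the carrier's x: the next vial, 64 mm away centre to centre.
- nest_square_free (a point): The empty square nest: centre of its floor (where the square bottle's underside centre must come), at x 0, y -58, z 9 mm in the carrier; its sides run along the carrier's x and y. Hole 48 mm square, mouth 25 mm above this point. No neighbours on either side along the carrier's x.
- vial: The loose round sample vial standing on the bench, about 45 g, 28 mm in diameter and 95 mm tall overall: straight amber glass wall up to 72 mm, shoulder, white screw cap of 24 mm from 80 mm up. Origin at the centre of its underside, z up along it.
- bottle: The loose square bottle standing on the bench, about 100 g, 45 x 45 mm square and 95 mm tall overall: flat white plastic sides up to 70 mm, shoulder, black round cap of 30 mm from 79 mm up. Origin at the centre of its underside, x and y square to its flat sides, z up along it.
- vial_1: A round vial like the loose one, already standing in the carrier in nest_round_1; it must stay there and travel with the carrier. Origin at the centre of its underside.
- nest_round_1 (a point): Floor centre of a filled round nest, at x -32, y +108, z 9 mm in the carrier.
- vial_2: A round vial like the loose one, already standing in the carrier in nest_round_2; it must stay there and travel with the carrier. Origin at the centre of its underside.
- nest_round_2 (a point): Floor centre of a filled round nest, at x +32, y -108, z 9 mm in the carrier.
- vial_3: A round vial like the loose one, already standing in the carrier in nest_round_3; it must stay there and travel with the carrier. Origin at the centre of its underside.
- nest_round_3 (a point): Floor centre of a filled round nest, at x -32, y -108, z 9 mm in the carrier.
- bottle_1: A square bottle like the loose one, already standing in the carrier in nest_square_1; it must stay there and travel with the carrier. Origin at the centre of its underside.
- nest_square_1 (a point): Floor centre of a filled square nest, at x +0, y +58, z 9 mm in the carrier.
- basket_rack: Bystander: basket-rack of the disintegration tester, two clear discs of 90 mm with six glass tubes between (90 mm tall) and a thin steel rod with white end rising to 181 mm. Origin at the centre of its underside.
- tablet_jar: Bystander: white plastic tablet jar, 62 mm in diameter, 95 mm tall. Origin at the centre of its underside.
- beaker: Bystander: small empty glass beaker, 68 mm in diameter at the rim, 90 mm tall. Origin at the centre of its underside.
There are look-alikes about, which are no part of the job. What is shaped like the bottle but blue is not meant.

How it is judged:
By the outcome, as a careful person would: the job done as asked, in the order asked, and still so for the second after the job is handed in, while the arm keeps its last pose, push and grip.
It also fails if it takes over 72 s, if anything falls off the work surface, if the arm or the gripper's body presses on something with over 40 N, if the wrist force passes 120 N, or if a joint passes its speed limit or range.

### The arm

A 6-joint arm with a two-finger parallel gripper is mounted at the origin on the work surface. World frame = base frame: x ahead of the robot, y to its left, z up, the work surface at z = 0. Lengths are in mm, angles in degrees, forces in N, time in s.
With the tool pointing down it reaches from about 350 to 850 mm from the base axis. Payload 8.1 kg.
Tool frame: the origin (TCP) lies between the finger pads; the fingertips stand 22 mm ahead of it and the grasp point (between the pads) lies 3 mm ahead of it; z points along the fingers, y is the direction in which the jaws open and shut (so a half turn about z gives the same grasp; the last joint's range is limited). The gripper opens to 85 mm and grips with 20 to 120 N. Pads are 22 mm wide; open, the fingers measure 114 mm over their backs; the gripper's body (76 mm by 85 mm) begins 54 mm behind the grasp point. The pads swing forward as they close: fully open they stand 13 mm farther back than shut.
Start: joints at [71.138, 7.471, 85.268, -0, 87.261, -4.893], TCP at [144.813, 582.267, 253.292] pointing down, gripper open.
Joint ranges: [-169.43, 169.43], [-51.17, 129.36], [1.28, 143.12], [-76.62, 256.62], [0, 156.53], [-152.29, 152.29]. Speed limits (degrees/s): [136.94, 136.94, 159.86, 180, 180, 180].

### API

Orientations are given as [roll, pitch, yaw] about the fixed x, y, z axes, in that order (R = Rz(yaw) Ry(pitch) Rx(roll)).
In Python, from bench import r gives the robot as it stands.
- The arm moves only by the tool drive_tool, never from a script. Its argument "moves" is a list of rows, each a list of 2 entries, a list of its own where there are three numbers: the shift along the world's x, y, z in mm, then the turn about the world's z in degrees. A call has exactly 8 rows; each row is the pose to reach, as a shift and turn from the pose commanded when the call began; what a row does not reach only later rows make up. A row lasts 1/12 s, in which the tool goes at most 41.7 mm and 7.16 degrees, less where a joint would pass 70% of its speed; a pose out of reach is approached as far as the arm can. A call with a gripper value outside its range is refused whole. "fingers" is the finger opening in mm, from 0 to 85.4, set as the call begins (left out, the last holds). The fingers move at their own pace and stop on an object; "squeeze" is the grip in N (left out, the last holds). Time passes only in rows, so rows that repeat a pose let the fingers close, or fill a call up. It gives the time, the measured TCP pose, the force and the opening at its end, in the units of the state.
- r.sense(): the state, without advancing time (a new reading comes with each control period).
- r.snapshot(name): name is "side" or "top"; returns a dict with "pixels" (400x640x3 uint8, red, green, blue), "camera_matrix" (3x3 intrinsics, pixels), "xyz" and "orientation" of the camera in the world. Camera axes: x right, y down, z forward; pixel columns grow to the right and rows downward; lengths in mm; the calibration is good to about 2 mm. A picture is of the moment at which its call begins. There is no depth.
- r.hand_in(): hands the job in, once; it reports no verdict.
The state is a dict: "time": time; "joint_pos": joint angles; "qd": joint speeds; "joint_efforts": joint torques, N m; "tool_pos": TCP position; "tcp_rot": TCP orientation; "ft_force": force on the tool from outside, world axes, zero at the start; "wrist_torque": the same for the moment, N m; "finger_gap": finger opening in mm.
Only numpy, scipy, OpenCV 4.12 (cv2) and the standard library are available. Lean on these libraries where they do the work, as an engineer would, in place of code of your own. Each camera call takes 0.05 s, during which the arm holds its last target.

## Working session

There is one attempt and no reset: what is moved stays moved. The work goes in short steps, Python scripts to look and compute and a tool call to move; the robot and the scene stay as the last step left them, time stands still between calls to the robot, and variables do not carry over. Pictures are saved under pics/ and viewed, and the job is handed in when it is done.

Besides the shell and the picture viewer there is one more tool, called after ">>>" as name(argument=value, ...), one argument or row to a line, values as JSON. drive_tool: Moves the arm, as the interface text tells. Its arguments: {"type":"object","properties":{"moves":{"type":"array","items":{"type":"array"}},"fingers":{"type":"number"},"squeeze":{"type":"number"}},"required":["moves"]}

```bash
ls; mkdir -p pics
python3 - <<'E'
from bench import r
import cv2
s=r.sense();print(s)
for n in("side","top"):
    d=r.snapshot(n);print(n,d["camera_matrix"],d["xyz"],d["orientation"])
    cv2.imwrite(f"pics/{n}0.png",cv2.cvtColor(d["pixels"],cv2.COLOR_RGB2BGR))
E
```

```text
pics
{'time': 0.0, 'joint_pos': array([ 7.11380209e+01,  7.51294271e+00,  8.53292460e+01,  6.57769950e-04,
        8.72617550e+01, -4.89324349e+00]), 'qd': array([-0.0261336 , -0.02994089, -0.03531462,  0.05165607, -0.00705995,
       -0.03058022]), 'joint_efforts': array([-1.58514515e-03, -5.69388878e+01, -5.00562251e+01, -5.38383358e-05,
        1.44779854e-02, -1.42601536e-05]), 'tool_pos': array([144.64745837, 581.78139198, 252.26728965]), 'tcp_rot': array([-1.79896491e+02, -9.52090474e-03,  1.66031224e+02]), 'ft_force': array([-0.38224442,  0.52989511,  0.14765854]), 'wrist_torque': array([ 0.00904687, -0.02267166,  0.05181679]), 'finger_gap': 85.0733543770181}
side [[426.85893154   0.         312.27667798]
 [  0.         426.85893154 203.67442985]
 [  0.           0.           1.        ]] [ 167.33837632 -473.03658702  941.24322322] [-140.24773946    1.08627258  -39.40043265]
top [[403.55974227   0.         322.50121423]
 [  0.         403.55974227 197.3258421 ]
 [  0.           0.           1.        ]] [ 400.92399851   42.94441141 1376.42255586] [-172.7706123     0.64773157  -88.99727746]
```

View pics/side0.png

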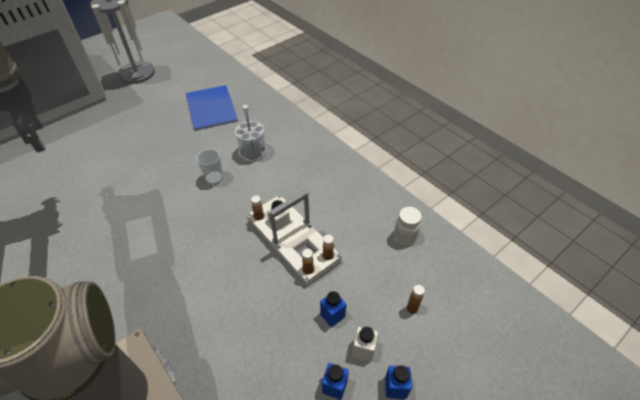

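View pics/top0.png

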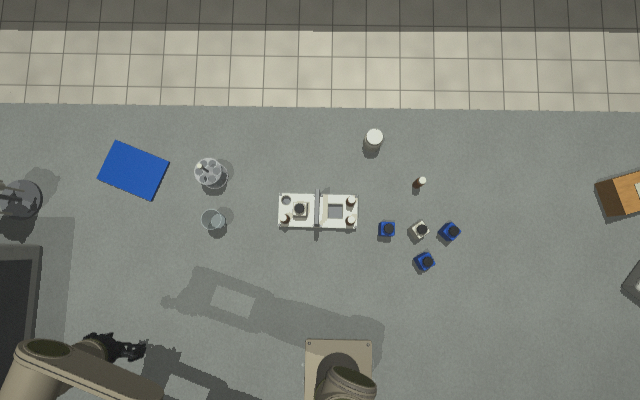

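Side view: the carrier is at about (293,235), with its free square nest near (308,240). The loose vial is at (415,299), the white bottle at (366,340), and there are blue look-alikes at (333,308), (335,380) and (399,381). Top view: the bottle candidates are (387,229), (450,231) and (425,261), all blue, and (421,230), which is white. The white one fits the description. The only loose vial is at (419,182). I'll confirm in enlarged crops.

```bash
cat > h.py <<'E'
import numpy as np,cv2
from scipy.spatial.transform import Rotation as R
def cam(d):
    return np.array(d["camera_matrix"]),np.array(d["xyz"]),R.from_euler("xyz",d["orientation"],degrees=True).as_matrix()
def plane(d,uv,z):
    K,t,M=cam(d);v=M@np.linalg.solve(K,np.array([uv[0],uv[1],1.]));return t+v*(z-t[2])/v[2]
def proj(d,p):
    K,t,M=cam(d);q=K@(M.T@(np.array(p)-t));return q[:2]/q[2]
def tri(ds,uvs):
    A=[];b=[]
    for d,uv in zip(ds,uvs):
        K,t,M=cam(d);v=M@np.linalg.solve(K,np.array([uv[0],uv[1],1.]));v/=np.linalg.norm(v)
        P=np.eye(3)-np.outer(v,v);A.append(P);b.append(P@t)
    A=np.vstack(A);b=np.hstack(b);x,*_=np.linalg.lstsq(A,b,rcond=None);return x,np.linalg.norm(A@x-b)
def crop(d,x0,y0,x1,y1,s):
    im=cv2.cvtColor(d["pixels"],cv2.COLOR_RGB2BGR)[y0:y1,x0:x1]
    return cv2.resize(im,None,fx=s,fy=s,interpolation=cv2.INTER_CUBIC)
E
python3 - <<'E'
from bench import r
from h import *
t=r.snapshot("top");s=r.snapshot("side")
import pickle;pickle.dump((t,s),open("snap0.pkl","wb"))
cv2.imwrite("pics/tc.png",crop(t,270,160,470,280,4))
a=crop(s,235,180,435,310,4);cv2.imwrite("pics/sc1.png",a)
cv2.imwrite("pics/sc2.png",crop(s,310,270,440,400,4.5))
E
```

```text
(no output)
```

View pics/tc.png

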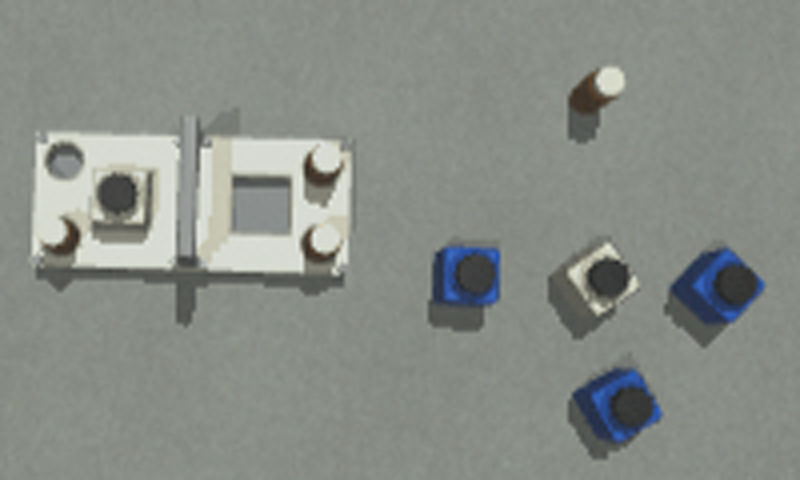

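View pics/sc1.png

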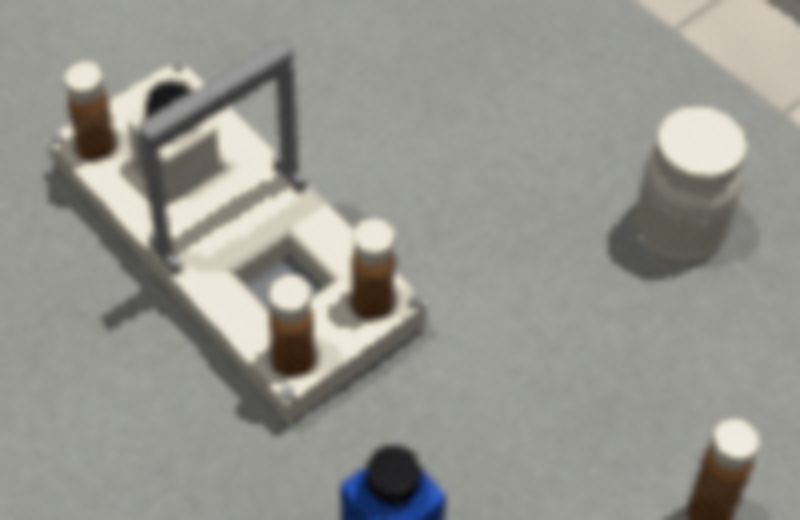

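View pics/sc2.png

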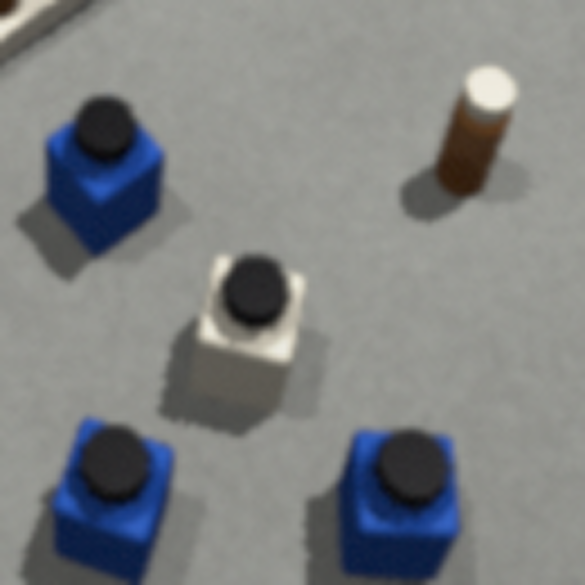

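The crops confirm both targets. The white bottle at top (421,230) has blue bottles on three sides, and the vial at top (419,182) stands alone. Next I'll measure positions from colour masks.

```bash
cat >> h.py <<'E'
def blob(d,box,f,S=8):
    x0,y0,x1,y1=box
    im=cv2.resize(d["pixels"][y0:y1,x0:x1],None,fx=S,fy=S,interpolation=cv2.INTER_CUBIC).astype(int)
    m=f(im[...,0],im[...,1],im[...,2]).astype(np.uint8)
    n,l,st,c=cv2.connectedComponentsWithStats(m)
    k=1+np.argmax(st[1:,4]);mm=(l==k).astype(np.uint8)
    cn=max(cv2.findContours(mm,0,1)[0],key=cv2.contourArea)
    conv=lambda p:(np.array(p,float)+.5)/S-.5+np.array([x0,y0])
    (hc,hs,_)=cv2.minAreaRect(cn)
    return conv(c[k]),st[k,4]/S**2,conv(cn[:,0]),conv(hc)
black=lambda r,g,b:(r+g+b<150)
white=lambda r,g,b:(np.minimum(r,b)>165)
E
python3 - <<'E'
from h import *;import pickle
t,s=pickle.load(open("snap0.pkl","rb"))
def px(x,y,o,k=4):return (o[0]+x/k,o[1]+y/k)
def go(name,tb,sb,f,zm):
    a=blob(t,tb,f);b=blob(s,sb,f)
    X,e=tri((t,s),(a[0],b[0]))
    print(name,a[0].round(1),round(a[1],1),b[0].round(1),round(b[1],1),"tri",X.round(1),"err",round(e,1),"planeT",plane(t,a[0],zm)[:2].round(1),"planeS",plane(s,b[0],zm)[:2].round(1))
go("vial",(410,170,432,190),(405,280,430,300),white,87.5)
go("bottle",(411,222,431,240),(355,322,380,346),black,87)
# in carrier: caps
go("b1",(290,198,310,218),(268,196,288,212),black,96)
# jar of caps: show rgb around vial caps in carrier
go("v2?",(345,194,358,206),(322,232,336,246),lambda r,g,b:np.minimum(r,b)>165,96.5)
# carrier top mask
w=lambda r,g,b:(np.minimum(r,b)>165)
c=blob(t,(268,185,368,240),w)
rc=cv2.minAreaRect(c[2].astype(np.float32));print("carrier rect",rc)
q=cv2.boxPoints(rc);P=np.array([plane(t,p,34)[:2] for p in q]);print(P.round(1),P.mean(0))
print([np.linalg.norm(P[i]-P[(i+1)%4]).round(1) for i in range(4)],[np.degrees(np.arctan2(*(P[(i+1)%4]-P[i])[::-1])).round(2) for i in range(4)])
# blurred square hole
g=blob(t,(322,198,348,224),lambda r,g,b:(r<165))
rc=cv2.minAreaRect(g[2].astype(np.float32));q=cv2.boxPoints(rc);P=np.array([plane(t,p,34)[:2] for p in q]);print("hole",P.round(1),P.mean(0),g[1])
g=blob(t,(280,194,293,207),lambda r,g,b:(r<150));print("round",g[0],g[1],plane(t,g[0],34)[:2])
# bottle yaw: top view white mask
g=blob(t,(408,216,434,244),lambda r,g,b:(np.minimum(r,b)>110)&(np.minimum(r,b)>0))
im=t["pixels"][216:244,408:434];print(im[:,13])
E
```

```text
vial [422.3 179.6] 37.8 [418.8 288.8] 90.7 tri [ 625.6 -258.9   95.4] err 0.1 planeT [ 627.  -260.7] planeS [ 629.9 -257. ]
bottle [417.9 229.3] 5.7 [366.  334.9] 148.1 tri [ 470.7 -251.5   66.6] err 5.0 planeT [ 466.7 -244.9] planeS [ 466.7 -258.3]
b1 [302.7 206.3] 0.4 [275.6 203.6] 29.3 tri [525.6 124.1 117.2] err 8.4 planeT [533.2 122.8] planeS [529.2 141.9]
v2? [351.1 199. ] 84.6 [327.3 238.3] 81.7 tri [557.7 -30.5 102.3] err 1.0 planeT [559.  -31.2] planeS [559.7 -27.1]
carrier rect ((337.8646240234375, 210.6908721923828), (38.320556640625, 33.716957092285156), 1.8840502500534058)
[[471.6  73.8]
 [584.7  72.2]
 [582.5 -56.3]
 [469.6 -53.4]] [527.09068916   9.07568913]
[np.float64(113.1), np.float64(128.5), np.float64(112.9), np.float64(127.2)] [np.float64(-0.81), np.float64(-90.99), np.float64(178.51), np.float64(89.09)]
hole [[501.8  44.8]
 [552.   44.6]
 [551.8  -6.5]
 [501.7  -6.1]] [526.83902214  19.21128623] 223.921875
round [285.54541552 199.57818223] 68.25 [561.32367105 184.92421432]
[[139 145 137]
 [138 144 136]
 [135 140 131]
 [118 124 116]
 [140 144 137]
 [208 210 195]
 [213 216 199]
 [189 193 173]
 [ 96  96  90]
 [ 60  62  61]
 [ 59  62  60]
 [ 58  58  61]
 [ 60  59  60]
 [ 57  60  58]
 [ 56  59  56]
 [ 57  57  58]
 [ 58  60  59]
 [ 62  64  60]
 [ 96  98  89]
 [117 118 105]
 [135 135 120]
 [159 159 144]
 [ 81  83  80]
 [ 93  95  92]
 [136 140 133]
 [135 141 133]
 [132 136 129]
 [134 138 133]]
```

Run:
```python
from h import *;import pickle
t,s=pickle.load(open("snap0.pkl","rb"))
bk=lambda r,g,b:(r+g+b<255)&(b<r+25)
def go(name,tb,sb,f,zm):
    a=blob(t,tb,f);b=blob(s,sb,f)
    X,e=tri((t,s),(a[0],b[0]))
    print(name,a[0].round(1),round(a[1],1),b[0].round(1),round(b[1],1),"tri",X.round(1),"err",round(e,1),"planeT",plane(t,a[0],zm)[:2].round(1),"planeS",plane(s,b[0],zm)[:2].round(1))
go("bottle",(414,222,429,238),(356,322,376,346),bk,87)
go("b1",(290,198,306,216),(268,196,284,210),bk,96)
w=lambda r,g,b:(np.minimum(r,b)>165)
for bx in((268,185,317,240),(319,185,368,240)):
    c=blob(t,bx,w);rc=cv2.minAreaRect(c[2].astype(np.float32))
    q=cv2.boxPoints(rc);P=np.array([plane(t,p,34)[:2] for p in q]);print(P.round(1),P.mean(0))
# blues for clearance
bl=lambda r,g,b:(b>r+40)
for n,bx,sx in(("L",(376,216,400,242),(318,285,350,330)),("R",(436,216,466,246),(380,360,416,400)),("D",(410,246,440,276),(320,358,352,400))):
    a=blob(t,bx,lambda r,g,b:(r+g+b<200)&(b<r+25)); print(n,a[0].round(1),plane(t,a[0],87)[:2].round(1))
    c=blob(t,bx,bl);print(np.round(cv2.boxPoints(cv2.minAreaRect(c[2].astype(np.float32))),1).tolist())
# bottle: white or black incl
im=cv2.cvtColor(t["pixels"],cv2.COLOR_RGB2BGR)
f=lambda r,g,b:(np.minimum(r,b)>150)
c=blob(t,(408,216,434,244),f);rc=cv2.minAreaRect(c[2].astype(np.float32));q=cv2.boxPoints(rc)
P=np.array([plane(t,p,70)[:2] for p in q]);print("bottle top",P.round(1),P.mean(0),[np.linalg.norm(P[i]-P[(i+1)%4]).round(1) for i in range(2)],[np.degrees(np.arctan2(*(P[(i+1)%4]-P[i])[::-1])).round(1) for i in range(2)])
o=cv2.resize(im[210:250,400:440],None,fx=14,fy=14,interpolation=cv2.INTER_CUBIC)
cv2.polylines(o,[(((q-[400,210])+.5)*14-.5).astype(np.int32)],True,(0,0,255),1)
a=cv2.resize(crop(s,345,315,390,360,12),(560,560));cv2.imwrite("pics/bt.png",o);cv2.imwrite("pics/bs.png",a)
```

```text
bottle [421.5 229.1] 78.8 [366.1 334.8] 187.1 tri [ 467.7 -257.2   83.8] err 0.4 planeT [ 467.3 -256.4] planeS [ 466.9 -258.2]
b1 [299.  208.1] 69.5 [275.7 203.7] 45.8 tri [525.7 134.2 105.5] err 0.9 planeT [527.2 134.6] planeS [529.1 141.4]
[[473.6 210.3]
 [587.  209.4]
 [584.2  87.2]
 [470.9  89.4]] [528.92040903 149.04979064]
[[471.6  74.6]
 [584.7  73. ]
 [582.5 -56.3]
 [469.6 -53.4]] [527.09763133   9.49443403]
L [388.3 228.2] [ 468.4 -150.9]
[[379.79998779296875, 235.39999389648438], [380.20001220703125, 220.89999389648438], [394.70001220703125, 221.3000030517578], [394.29998779296875, 235.8000030517578]]
R [453.3 230.7] [ 464. -357.]
[[439.29998779296875, 229.60000610351562], [449.0, 219.10000610351562], [461.70001220703125, 230.8000030517578], [452.0, 241.3000030517578]]
D [427.3 261.3] [ 366.7 -273.2]
[[414.29998779296875, 257.1000061035156], [427.29998779296875, 249.3000030517578], [435.8999938964844, 263.5], [422.8999938964844, 271.3999938964844]]
bottle top [[ 472.3 -226.6]
 [ 500.6 -258.7]
 [ 486.5 -271. ]
 [ 458.2 -239. ]] [ 479.38425787 -248.84871118] [np.float64(42.8), np.float64(18.8)] [np.float64(-48.5), np.float64(-139.0)]
```

View pics/bt.png

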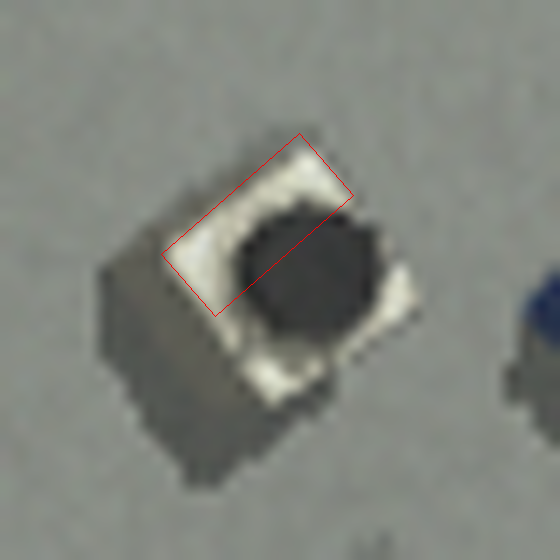

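View pics/bs.png

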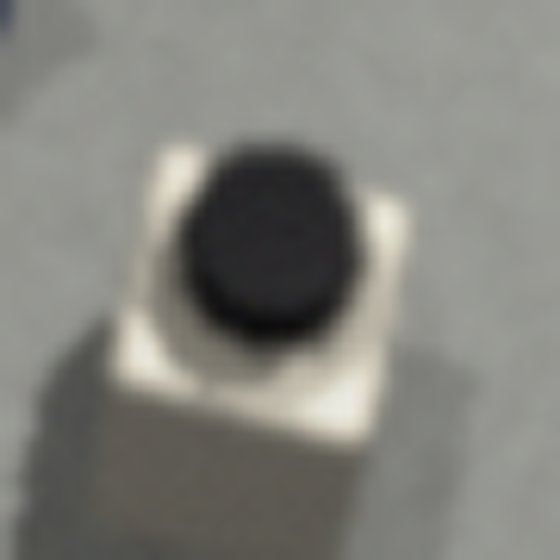

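The crop shows the white bottle's top face rotated about 41.5°/−48.5°, with its cap at top px (421.5,229.1). Both cameras put the bottle centre at about (467,−257), and the cap height triangulates to 84 against 87 expected. The vial is at about (626.5,−259.5). The carrier origin is about (528.0,77.4) with yaw −0.95°: length 264.7, width 113, and the nests fit to within 0.5 mm. I'll start moving toward the vial.

>>> drive_tool(
  moves=[
    [[20,-35,0],-7],
    [[40,-70,0],-14],
    [[60,-105,0],-21],
    [[80,-140,0],-28],
    [[100,-175,0],-35],
    [[120,-210,0],-42],
    [[140,-245,0],-49],
    [[160,-280,0],-56],
  ],
  fingers=60,
  squeeze=30,
)

```text
time: 0.87
tool_pos: [305.2, 300.5, 253.2]
tcp_rot: [180.0, -0.0, 109.7]
ft_force: [1.6, -0.7, 0.8]
finger_gap: 59.9
```

>>> drive_tool(
  moves=[
    [[20,-35,0],-7],
    [[40,-70,0],-14],
    [[60,-105,0],-21],
    [[80,-140,0],-21],
    [[100,-175,0],-21],
    [[120,-210,0],-21],
    [[140,-245,0],-21],
    [[160,-280,0],-21],
  ],
)

```text
time: 1.53
tool_pos: [465.3, 20.2, 253.4]
tcp_rot: [180.0, -0.0, 89.0]
ft_force: [1.1, 0.2, 0.4]
finger_gap: 59.9
```

>>> drive_tool(
  moves=[
    [[20,-35,0],0],
    [[40,-70,0],0],
    [[60,-105,0],0],
    [[80,-140,0],0],
    [[100,-175,0],0],
    [[120,-210,0],0],
    [[140,-245,-10],0],
    [[161,-281,-30],0],
  ],
)

```text
time: 2.2
tool_pos: [625.6, -258.1, 227.5]
tcp_rot: [179.8, 0.1, 89.0]
ft_force: [0.9, -0.1, 1.0]
finger_gap: 60.1
```

>>> drive_tool(
  moves=[
    [[1,-1,-30],0],
    [[1,-1,-65],0],
    [[1,-1,-100],0],
    [[1,-1,-130],0],
    [[1,-1,-155],0],
    [[1,-1,-170],0],
    [[1,-1,-170],0],
    [[1,-1,-170],0],
  ],
)

```text
time: 2.87
tool_pos: [624.4, -255.9, 54.9]
tcp_rot: [-179.9, -0.0, 89.0]
ft_force: [-0.4, -0.6, 0.7]
finger_gap: 59.8
```

Run:
```python
from bench import r
from h import *
t=r.snapshot("top");s=r.snapshot("side");print(r.sense()["tool_pos"],r.sense()["ft_force"])
a=crop(t,380,140,460,220,5);b=crop(s,370,250,450,330,5)
cv2.imwrite("pics/v1.png",np.hstack([a,b]))
```

```text
[ 626.28719441 -256.90836242   57.88620488] [-0.29701815 -0.17035837  0.76334145]
```

View pics/v1.png

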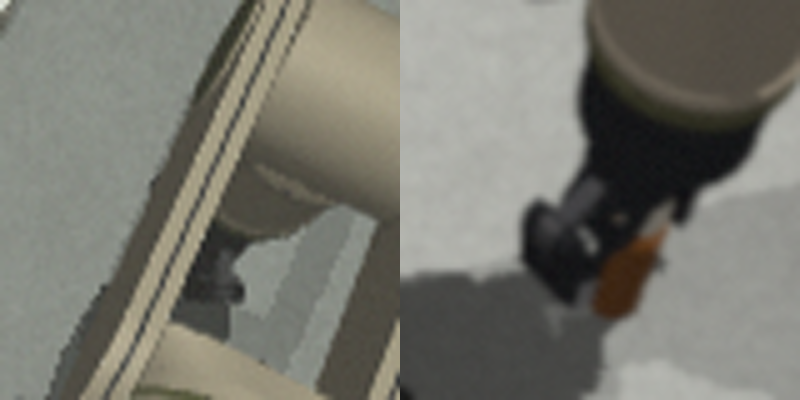

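The top view is blocked by the arm. The side view shows the amber vial between the jaws at about (495,304). The TCP readings are scattered, so I'll hold once and check again.

>>> drive_tool(
  moves=[
    [[0,-1,0],0],
    [[0,-1,0],0],
    [[0,-1,0],0],
    [[0,-1,0],0],
    [[0,-1,0],0],
    [[0,-1,0],0],
    [[0,-1,0],0],
    [[0,-1,0],0],
  ],
)

```text
time: 3.63
tool_pos: [624.7, -257.1, 55.2]
tcp_rot: [-180.0, -0.0, 89.0]
ft_force: [0.4, -0.4, -0.9]
finger_gap: 60.0
```

Run:
```python
from bench import r
for i in range(4):
    s=r.sense();print(s["time"],s["tool_pos"].round(2),s["tcp_rot"].round(2),s["joint_pos"].round(2))
    if i%2: r.snapshot("side")
```

```text
3.6333 [ 624.67 -257.12   55.17] [-1.7999e+02 -1.0000e-02  8.9030e+01] [-26.72  28.12  81.71   0.    70.18 -25.75]
3.6333 [ 624.67 -257.12   55.17] [-1.7999e+02 -1.0000e-02  8.9030e+01] [-26.72  28.12  81.71   0.    70.18 -25.75]
3.6833 [ 624.67 -257.13   55.16] [-1.7999e+02 -1.0000e-02  8.9030e+01] [-26.72  28.12  81.71   0.    70.18 -25.75]
3.6833 [ 624.67 -257.13   55.16] [-1.7999e+02 -1.0000e-02  8.9030e+01] [-26.72  28.12  81.71   0.    70.18 -25.75]
```

>>> drive_tool(
  moves=[
    [[2,-2.5,-3],0],
    [[2,-2.5,-3],0],
    [[2,-2.5,-3],0],
    [[2,-2.5,-3],0],
    [[2,-2.5,-3],0],
    [[2,-2.5,-3],0],
    [[2,-2.5,-3],0],
    [[2,-2.5,-3],0],
  ],
)

```text
time: 4.4
tool_pos: [626.7, -259.7, 52.3]
tcp_rot: [180.0, 0.0, 89.0]
ft_force: [-0.4, 0.2, -0.6]
finger_gap: 60.0
```

>>> drive_tool(
  moves=[
    [[0,0,0],0],
    [[0,0,0],0],
    [[0,0,0],0],
    [[0,0,0],0],
    [[0,0,0],0],
    [[0,0,0],0],
    [[0,0,0],0],
    [[0,0,0],0],
  ],
  fingers=15,
  squeeze=30,
)

```text
time: 5.07
tool_pos: [626.8, -259.7, 52.4]
tcp_rot: [180.0, 0.0, 89.0]
ft_force: [0.2, 0.7, 0.9]
finger_gap: 27.2
```

>>> drive_tool(
  moves=[
    [[0,0,15],0],
    [[0,0,45],0],
    [[0,0,80],0],
    [[0,0,115],0],
    [[0,0,150],0],
    [[0,0,180],0],
    [[0,0,200],0],
    [[0,0,208],0],
  ],
)

```text
time: 5.73
tool_pos: [628.2, -260.4, 266.8]
tcp_rot: [179.6, 0.2, 89.0]
ft_force: [0.2, 0.8, 0.1]
finger_gap: 27.4
```

>>> drive_tool(
  moves=[
    [[-2,10,0],0],
    [[-6,40,0],0],
    [[-12,75,0],0],
    [[-18,110,0],0],
    [[-24,145,0],0],
    [[-28,180,0],0],
    [[-32,205,0],0],
    [[-35,224,0],0],
  ],
)

```text
time: 6.4
tool_pos: [589.7, -32.3, 257.6]
tcp_rot: [-179.8, -0.1, 89.1]
ft_force: [0.3, -0.1, -0.4]
finger_gap: 27.4
```

>>> drive_tool(
  moves=[
    [[-2,10,0],0],
    [[-6,40,0],0],
    [[-12,75,0],0],
    [[-18,110,0],0],
    [[-24,145,0],0],
    [[-28,180,0],0],
    [[-30,205,0],0],
    [[-30,220,0],0],
  ],
)

```text
time: 7.07
tool_pos: [560.2, 186.8, 258.6]
tcp_rot: [-179.8, 0.0, 89.1]
ft_force: [0.7, -0.3, -0.1]
finger_gap: 27.1
```

>>> drive_tool(
  moves=[
    [[0,0,-20],0],
    [[0,0,-50],0],
    [[0,0,-80],0],
    [[0,0,-100],0],
    [[0,0,-110],0],
    [[0,0,-110],0],
    [[0,0,-110],0],
    [[0,0,-110],0],
  ],
)

```text
time: 7.73
tool_pos: [562.9, 184.2, 152.0]
tcp_rot: [179.9, -0.0, 89.0]
ft_force: [0.4, -0.7, 0.4]
finger_gap: 27.1
```

Run:
```python
from bench import r
from h import *
import pickle
t=r.snapshot("top");s=r.snapshot("side");print(r.sense()["tool_pos"],r.sense()["ft_force"],r.sense()["tcp_rot"])
pickle.dump((t,s),open("snap1.pkl","wb"))
a=crop(t,250,160,380,260,4);b=crop(s,230,150,360,250,4)
cv2.imwrite("pics/v2.png",np.vstack([a,b])[:, :])
cv2.imwrite("pics/v2.png",cv2.resize(np.vstack([a,b]),(390,600)))
cv2.imwrite("pics/v2s.png",crop(s,230,150,330,250,6))
cv2.imwrite("pics/v2t.png",crop(t,260,170,340,240,8))
```

```text
[563.10725371 184.43385655 152.46756745] [-0.9569717   0.82903094 -0.42044987] [ 1.79807562e+02 -4.60730471e-02  8.90185391e+01]
```

View pics/v2s.png

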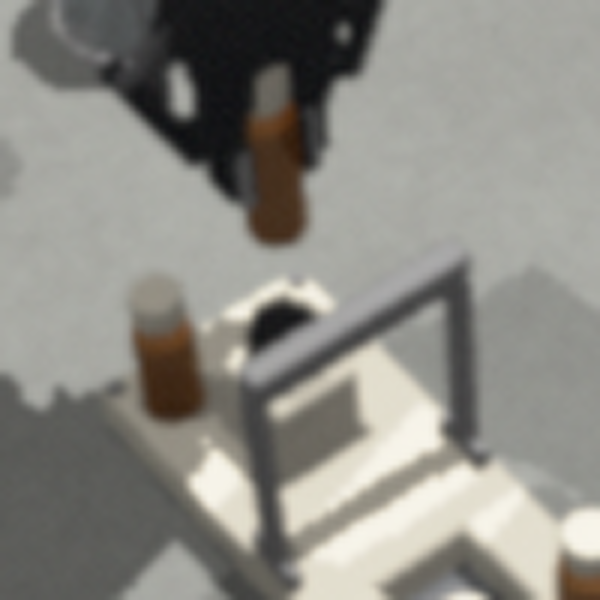

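View pics/v2t.png

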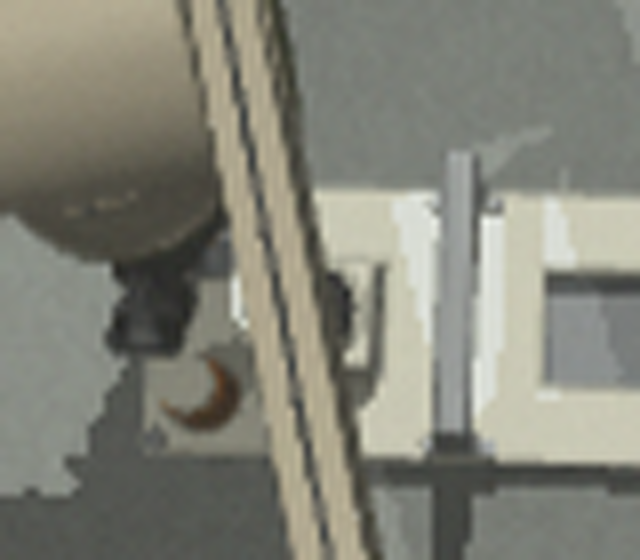

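The vial hangs straight in the jaws, with its bottom at side px (276,190), above the hidden free nest. vial_1 beside it at side px (259,217) works as a reference for relative alignment.

Run:
```python
from h import *;import pickle
t,s=pickle.load(open("snap1.pkl","rb"));t0,s0=pickle.load(open("snap0.pkl","rb"))
am=lambda r,g,b:(r>b+25)&(r>1.4*b)
def axis(d,box,base,zlo,zhi,nm):
    c=blob(d,box,am)
    # PCA direction by predicted axis; midline offset perpendicular
    a=proj(d,[*base,zlo]);b=proj(d,[*base,zhi]);u=(b-a)/np.linalg.norm(b-a);n=np.array([-u[1],u[0]])
    p=(c[2]-a);al=p@u;pe=p@n;L=np.linalg.norm(b-a)
    k=(al>.25*L)&(al<.7*L)
    print(nm,"pred",a.round(1),b.round(1),"perp edges",pe[k].min().round(2),pe[k].max().round(2),"mid",((pe[k].min()+pe[k].max())/2).round(2),"low",al.min().round(2),"n",n.round(2),"px/mm",(L/(zhi-zlo)).round(3),"area",c[1])
R1=(497.8,185.9)
axis(s,(250,195,266,222),R1,34,81,"v1 now");axis(s0,(250,195,266,222),R1,34,81,"v1 before")
axis(s0,(299,255,318,276),(527.3-32,77.4-107.5),34,81,"v3 s0")
axis(s0,(320,240,337,262),(558.2,-31.1),34,81,"v2 s0")
axis(s0,(404,285,428,316),(626.7,-259.7),0,72,"loose s0")
axis(s,(268,165,284,195),(563.1,184.4),100,172,"held")
# px motion per mm in x and y at nest
for z in(34,100):
    p=proj(s,[562,185,z]);print((proj(s,[563,185,z])-p).round(3),(proj(s,[562,186,z])-p).round(3))
```

```text
v1 now pred [258.7 214.5] [256.6 203.4] perp edges -5.12 4.57 mid -0.28 low -4.95 n [ 0.98 -0.18] px/mm 0.24 area 137.375
v1 before pred [258.7 214.5] [256.6 203.4] perp edges -4.99 4.05 mid -0.47 low -4.29 n [ 0.98 -0.18] px/mm 0.24 area 123.5625
v3 s0 pred [308.  267.6] [307.5 257.2] perp edges -5.33 4.68 mid -0.32 low -5.43 n [ 1.   -0.05] px/mm 0.221 area 127.921875
v2 s0 pred [327.7 253.9] [327.8 243.3] perp edges -4.72 4.91 mid 0.1 low -4.74 n [1.   0.02] px/mm 0.226 area 126.21875
loose s0 pred [412.4 308.4] [417.6 293.9] perp edges -6.04 4.88 mid -0.58 low -4.36 n [0.94 0.34] px/mm 0.214 area 177.125
held pred [276.3 186.9] [273.9 167.8] perp edges -3.0 4.82 mid 0.91 low -2.87 n [ 0.99 -0.12] px/mm 0.267 area 166.09375
[ 0.29  -0.179] [-0.214 -0.211]
[ 0.303 -0.181] [-0.223 -0.213]
```

>>> drive_tool(
  moves=[
    [[-0.5,0.5,-20],0],
    [[-0.5,0.5,-40],0],
    [[-0.5,0.5,-50],0],
    [[-0.5,0.5,-54],0],
    [[-0.5,0.5,-54],0],
    [[-0.5,0.5,-54],0],
    [[-0.5,0.5,-54],0],
    [[-0.5,0.5,-54],0],
  ],
)

```text
time: 8.5
tool_pos: [562.2, 185.0, 97.7]
tcp_rot: [179.9, -0.0, 89.0]
ft_force: [-0.0, 0.4, -0.9]
finger_gap: 27.0
```

Run:
```python
from bench import r
from h import *
import pickle
t=r.snapshot("top");s=r.snapshot("side");q=r.sense();print(q["tool_pos"],q["ft_force"],q["tcp_rot"])
pickle.dump((t,s),open("snap2.pkl","wb"))
cv2.imwrite("pics/v3s.png",np.hstack([crop(s,240,170,310,240,5.5),crop(t,260,170,330,240,5.5)]))
```

```text
[561.83173781 184.96843787  97.24949564] [-0.20458943 -0.1872649   0.67750031] [ 1.79917475e+02 -2.04536462e-02  8.90350993e+01]
```

View pics/v3s.png

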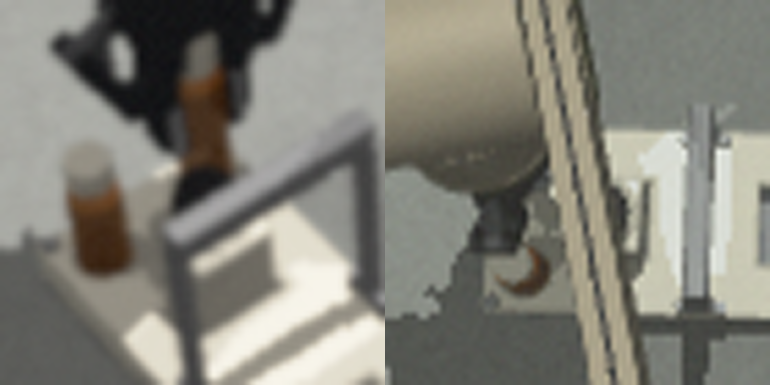

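The vial is right over the hidden nest. Its lower end is behind bottle_1's cap in the side view, and TCP x,y match the nest to 0.1 mm. I'll lower it gently and watch the force.

>>> drive_tool(
  moves=[
    [[0,0,-3],0],
    [[0,0,-6],0],
    [[0,0,-9],0],
    [[0,0,-11],0],
    [[0,0,-13],0],
    [[0,0,-15],0],
    [[0,0,-17],0],
    [[0,0,-17],0],
  ],
)

```text
time: 9.27
tool_pos: [560.9, 184.8, 78.7]
tcp_rot: [-180.0, 0.0, 89.0]
ft_force: [-0.1, 0.2, -1.2]
finger_gap: 27.8
```

Run:
```python
from bench import r
for i in range(3):
    q=r.sense();print(q["tool_pos"].round(2),q["ft_force"].round(2),q["wrist_torque"].round(3),q["tcp_rot"].round(2));r.snapshot("side")
```

```text
[560.94 184.75  78.66] [-0.06  0.25 -1.23] [-0.018  0.028  0.042] [-1.7996e+02  1.0000e-02  8.9030e+01]
[561.04 184.77  78.93] [-0.65 -0.41 -0.54] [0.032 0.025 0.013] [-1.7997e+02  1.0000e-02  8.9030e+01]
[561.19 184.83  79.18] [-0.75  0.01 -0.48] [-0.004 -0.046 -0.026] [-179.99    0.     89.03]
```

The vial bottom is at about z 26.5, below the 34 mm mouth, with no contact force. Continuing to the floor.

>>> drive_tool(
  moves=[
    [[0.4,0,-3],0],
    [[0.4,0,-6],0],
    [[0.4,0,-8],0],
    [[0.4,0,-10],0],
    [[0.4,0,-12],0],
    [[0.4,0,-13],0],
    [[0.4,0,-14],0],
    [[0.4,0,-14],0],
  ],
)

```text
time: 10.08
tool_pos: [561.5, 184.8, 65.0]
tcp_rot: [-180.0, 0.0, 89.0]
ft_force: [-1.5, -0.3, -0.6]
finger_gap: 27.5
```

>>> drive_tool(
  moves=[
    [[0,0,-0.5],0],
    [[0,0,-1],0],
    [[0,0,-1.5],0],
    [[0,0,-2],0],
    [[0,0,-2.5],0],
    [[0,0,-3],0],
    [[0,0,-3],0],
    [[0,0,-3],0],
  ],
)

```text
time: 10.75
tool_pos: [561.6, 184.8, 62.2]
tcp_rot: [-180.0, 0.0, 89.0]
ft_force: [-1.0, -0.3, 0.7]
finger_gap: 27.3
```

>>> drive_tool(
  moves=[
    [[0,0,-0.3],0],
    [[0,0,-0.6],0],
    [[0,0,-0.9],0],
    [[0,0,-1.2],0],
    [[0,0,-1.4],0],
    [[0,0,-1.4],0],
    [[0,0,-1.4],0],
    [[0,0,-1.4],0],
  ],
)

```text
time: 11.42
tool_pos: [561.7, 184.9, 61.3]
tcp_rot: [180.0, -0.0, 89.0]
ft_force: [-2.8, 0.0, 5.8]
finger_gap: 27.0
```

Floor contact: 5.8 N at TCP z 61.3, with 61.4 expected. Opening to a limited width so the fingers don't touch vial_1, then retreating straight up.

>>> drive_tool(
  moves=[
    [[0,0,0],0],
    [[0,0,0],0],
    [[0,0,0],0],
    [[0,0,0],0],
    [[0,0,0],0],
    [[0,0,0],0],
    [[0,0,0],0],
    [[0,0,0],0],
  ],
  fingers=48,
)

```text
time: 12.08
tool_pos: [561.6, 184.8, 60.8]
tcp_rot: [-180.0, 0.0, 89.0]
ft_force: [-1.1, 0.7, 0.1]
finger_gap: 48.4
```

>>> drive_tool(
  moves=[
    [[0,0,10],0],
    [[0,0,30],0],
    [[0,0,60],0],
    [[0,0,100],0],
    [[0,0,140],0],
    [[0,0,175],0],
    [[0,0,195],0],
    [[0,0,200],0],
  ],
)

```text
time: 12.75
tool_pos: [563.8, 185.4, 268.0]
tcp_rot: [179.5, -0.1, 89.0]
ft_force: [0.8, -0.2, 1.0]
finger_gap: 47.9
```

>>> drive_tool(
  moves=[
    [[-2,-10,0],-7],
    [[-6,-40,0],-14],
    [[-14,-80,0],-21],
    [[-22,-120,0],-28],
    [[-30,-160,0],-35],
    [[-38,-200,0],-42],
    [[-44,-240,0],-47],
    [[-50,-270,0],-47],
  ],
  fingers=70,
)

```text
time: 13.42
tool_pos: [510.4, -87.8, 260.6]
tcp_rot: [-180.0, 0.0, 41.6]
ft_force: [0.4, -0.5, -0.5]
finger_gap: 70.0
```

Run:
```python
from bench import r
from h import *
import pickle
t=r.snapshot("top");s=r.snapshot("side");q=r.sense();print(q["tool_pos"],q["ft_force"],q["tcp_rot"])
pickle.dump((t,s),open("snap3.pkl","wb"))
cv2.imwrite("pics/v4.png",np.hstack([crop(s,235,170,345,280,3.5),crop(t,265,155,375,265,3.5)]))
K=12.444
q=np.array([(115,378),(165,145),(410,200),(370,440)])/K+[345,315]
P=np.array([plane(s,p,69)[:2] for p in q]);print("side quad",P.round(1),P.mean(0),[(np.linalg.norm(P[i]-P[i-1]).round(1),np.degrees(np.arctan2(*(P[i]-P[i-1])[::-1])).round(1)) for i in range(4)])
q=np.array([(163,253),(303,132),(420,290),(272,405)])/14+[400,210]
P=np.array([plane(t,p,69)[:2] for p in q]);print("top quad",P.round(1),P.mean(0),[(np.linalg.norm(P[i]-P[i-1]).round(1),np.degrees(np.arctan2(*(P[i]-P[i-1])[::-1])).round(1)) for i in range(4)])
```

```text
[510.31353519 -89.36494065 260.53267711] [ 0.39744457  0.95377757 -0.3469746 ] [1.79983980e+02 9.64364988e-02 4.17377265e+01]
side quad [[ 438.5 -254.4]
 [ 472.9 -230. ]
 [ 498.2 -263.9]
 [ 463.7 -289.1]] [ 468.32101398 -259.34909311] [(np.float64(42.9), np.float64(126.0)), (np.float64(42.3), np.float64(35.3)), (np.float64(42.3), np.float64(-53.3)), (np.float64(42.7), np.float64(-143.9))]
top quad [[ 471.1 -228.7]
 [ 499.6 -261.3]
 [ 463.6 -287.6]
 [ 436.7 -253.3]] [ 467.76613246 -257.74690397] [(np.float64(42.3), np.float64(35.6)), (np.float64(43.2), np.float64(-48.8)), (np.float64(44.6), np.float64(-143.8)), (np.float64(43.6), np.float64(128.1))]
```

View pics/v4.png

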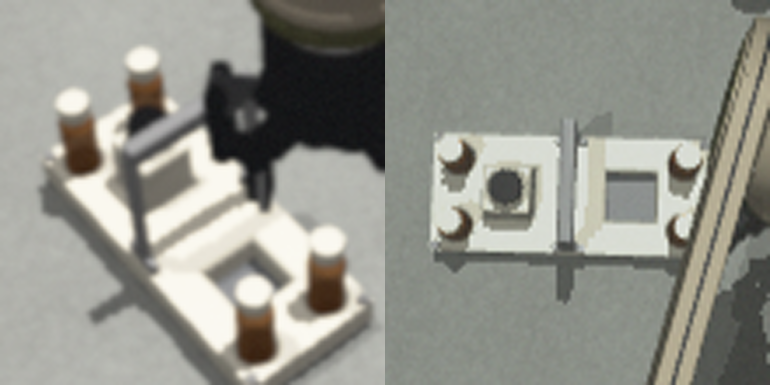

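The vial is seated in the free round nest, its cap level with the other caps at top crop (458,152). The bottle quads give a face angle of about 36.5° (or −53.5°) with its centre at (467.5,−257.5), and the side lengths of 42–44 are plausible. Tool yaw goes to 36.5°.

>>> drive_tool(
  moves=[
    [[-5,-20,0],-2],
    [[-13,-50,-10],-5],
    [[-23,-85,-30],-5],
    [[-32,-120,-50],-5],
    [[-38,-145,-70],-5],
    [[-42,-163,-80],-5],
    [[-43,-168,-85],-5],
    [[-43,-168,-85],-5],
  ],
)

```text
time: 14.18
tool_pos: [467.5, -253.2, 174.0]
tcp_rot: [-179.8, 0.1, 36.9]
ft_force: [-0.2, -0.2, -0.6]
finger_gap: 69.8
```

>>> drive_tool(
  moves=[
    [[0,0,-2],0],
    [[0,0,-2],0],
    [[0,0,-2],0],
    [[0,0,-2],0],
    [[0,0,-2],0],
    [[0,0,-2],0],
    [[0,0,-2],0],
    [[0,0,-2],0],
  ],
)

```text
time: 14.85
tool_pos: [468.7, -253.1, 174.0]
tcp_rot: [180.0, -0.0, 37.0]
ft_force: [0.3, -0.6, 0.8]
finger_gap: 70.4
```

>>> drive_tool(
  moves=[
    [[-1,-4,0],-0.5],
    [[-1,-4,-20],-0.5],
    [[-1,-4,-45],-0.5],
    [[-1,-4,-70],-0.5],
    [[-1,-4,-95],-0.5],
    [[-1,-4,-110],-0.5],
    [[-1,-4,-119],-0.5],
    [[-1,-4,-119],-0.5],
  ],
)

```text
time: 15.52
tool_pos: [466.1, -256.4, 52.5]
tcp_rot: [-179.8, 0.1, 36.5]
ft_force: [-0.4, -0.0, 0.2]
finger_gap: 70.0
```

>>> drive_tool(
  moves=[
    [[0,0,0],0],
    [[0,0,0],0],
    [[0,0,0],0],
    [[0,0,0],0],
    [[0,0,0],0],
    [[0,0,0],0],
    [[0,0,0],0],
    [[0,0,0],0],
  ],
)

```text
time: 16.18
tool_pos: [467.7, -257.2, 55.0]
tcp_rot: [180.0, -0.0, 36.5]
ft_force: [-0.0, -0.4, 0.1]
finger_gap: 69.9
```

Run:
```python
from bench import r
from h import *
t=r.snapshot("top");s=r.snapshot("side");q=r.sense();print(q["tool_pos"],q["ft_force"],q["tcp_rot"])
cv2.imwrite("pics/b4.png",np.hstack([crop(s,310,280,410,380,3.9),crop(t,370,190,470,290,3.9)]))
```

```text
[ 467.62773706 -257.15901681   54.88208012] [-0.22388886  0.27223246  0.01950582] [-1.79998184e+02 -5.33403733e-04  3.65310552e+01]
```

View pics/b4.png

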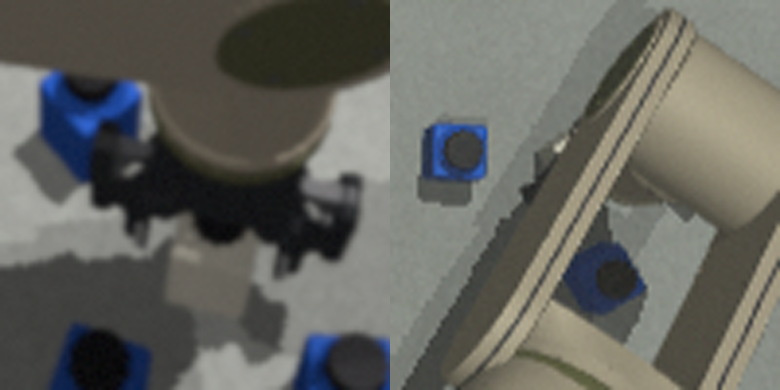

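In the side view the white bottle (crop 165–255, 235–310) sits centred between the fingers at crop x 140 and 285, and the blue bottles are untouched. Closing.

>>> drive_tool(
  moves=[
    [[0,0,0],0],
    [[0,0,0],0],
    [[0,0,0],0],
    [[0,0,0],0],
    [[0,0,0],0],
    [[0,0,0],0],
    [[0,0,0],0],
    [[0,0,0],0],
  ],
  fingers=30,
  squeeze=35,
)

```text
time: 16.95
tool_pos: [467.8, -257.3, 55.0]
tcp_rot: [180.0, -0.0, 36.5]
ft_force: [-0.2, -0.0, 1.0]
finger_gap: 45.0
```

>>> drive_tool(
  moves=[
    [[0,0,15],0],
    [[0,0,45],0],
    [[0,0,80],0],
    [[0,0,115],0],
    [[0,0,145],0],
    [[0,0,170],0],
    [[0,0,185],0],
    [[0,0,190],0],
  ],
)

```text
time: 17.62
tool_pos: [468.7, -257.9, 248.3]
tcp_rot: [179.7, -0.1, 36.5]
ft_force: [-0.2, 0.2, -1.9]
finger_gap: 44.4
```

>>> drive_tool(
  moves=[
    [[2,10,0],6],
    [[8,40,0],12],
    [[16,75,0],18],
    [[24,110,0],24],
    [[32,145,0],31],
    [[40,180,0],38],
    [[46,205,0],45],
    [[50,220,0],52.3],
  ],
)

```text
time: 18.28
tool_pos: [517.1, -34.1, 243.1]
tcp_rot: [-179.9, -0.1, 89.2]
ft_force: [-0.5, 0.1, -1.4]
finger_gap: 44.5
```

>>> drive_tool(
  moves=[
    [[1,5,-10],0],
    [[3,18,-25],0],
    [[5,32,-35],0],
    [[7,43,-35],0],
    [[9,51,-35],0],
    [[9,55,-35],0],
    [[9,56,-35],0],
    [[9,56,-35],0],
  ],
)

```text
time: 18.95
tool_pos: [527.0, 18.6, 210.6]
tcp_rot: [179.9, 0.0, 88.7]
ft_force: [-0.0, -1.2, -1.2]
finger_gap: 44.8
```

Run:
```python
from bench import r
from h import *
import pickle
t=r.snapshot("top");s=r.snapshot("side");q=r.sense();print(q["tool_pos"],q["ft_force"],q["tcp_rot"],q["finger_gap"])
pickle.dump((t,s),open("snap4.pkl","wb"))
cv2.imwrite("pics/b5.png",np.hstack([crop(s,255,160,355,280,3.9),crop(t,280,160,380,280,3.9)]))
```

```text
[526.94948064  18.26835211 210.49698257] [-1.02518115  0.0588235  -0.92467351] [1.79940985e+02 1.85770869e-02 8.86560614e+01] 44.78975686130155
```

View pics/b5.png

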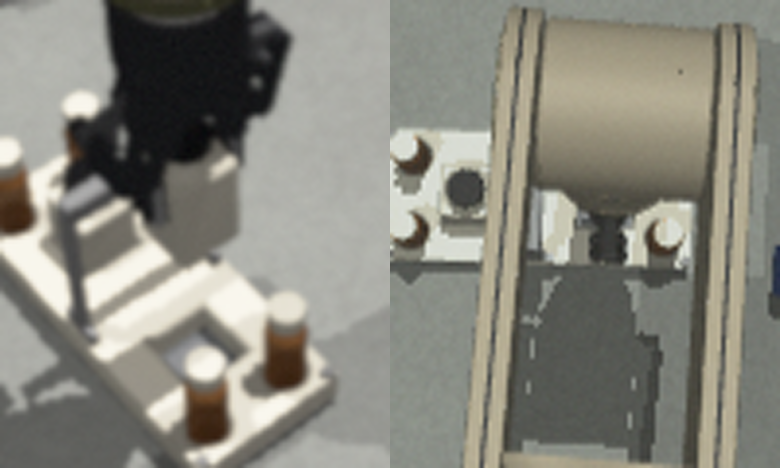

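The bottle is held upright over the square nest, square to it, with its lower edge at side crop (170–240, 215–250). I'll enlarge to check its offset against the predicted corners.

Run:
```python
from h import *;import pickle
t,s=pickle.load(open("snap4.pkl","rb"))
x0,y0,S=285,185,10
o=crop(s,x0,y0,345,245+10,S)
c0=np.array([528.,77.4]);a=np.radians(-.95);Rm=np.array([[np.cos(a),-np.sin(a)],[np.sin(a),np.cos(a)]])
def dot(p,col):
    u=(proj(s,p)-[x0,y0]+.5)*S-.5;cv2.drawMarker(o,tuple(int(v) for v in u),col,cv2.MARKER_CROSS,14,1);print(np.round(proj(s,p),1))
for sx,sy in((1,1),(1,-1),(-1,-1),(-1,1)):
    w=c0+Rm@np.array([24*sx,-58+24*sy]);dot([*w,34],(0,0,255))
    w=np.array([526.95,18.3])+Rm@np.array([22.5*sx,22.5*sy]);dot([*w,155.5],(0,255,0));dot([*w,155.5+70],(255,255,0))
print(proj(s,[527,19,155])-proj(s,[527,18,155]),proj(s,[528,18,155])-proj(s,[527,18,155]))
cv2.imwrite("pics/b6.png",cv2.resize(o,(600,700)))
```

```text
[307.1 236.9]
[305.8 208.3]
[304.8 188.7]
[318.7 248.9]
[317.7 220. ]
[317.4 200.5]
[303.8 259.1]
[302.3 229.9]
[301.1 210.6]
[292.3 246.7]
[290.6 217.8]
[288.7 198.3]
[-0.26843202 -0.25962482] [ 0.33503331 -0.21973044]
```

View pics/b6.png

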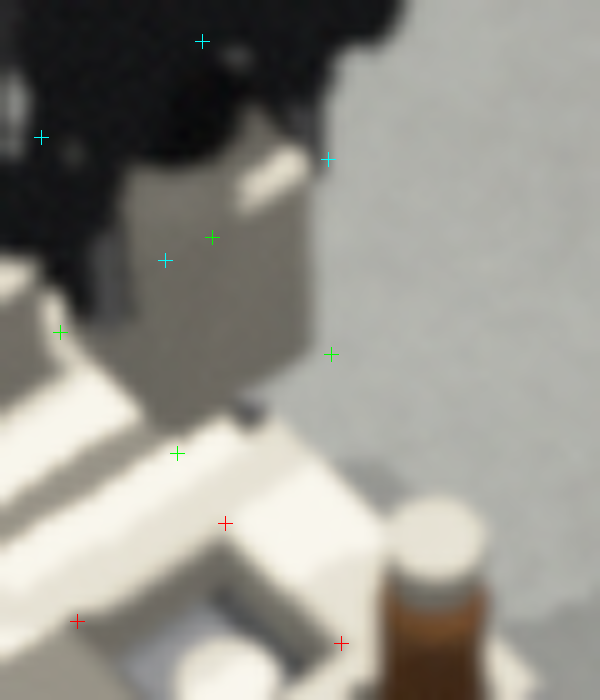

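The predicted bottle corners (green) differ from what I see by 1–2 px, and the nest (red) is off by about 1 px the other way. That suggests a y offset of a few mm, or camera bias. I'll lower to just above the nest and compare the two at the same height, where the bias cancels.

>>> drive_tool(
  moves=[
    [[0,1,-20],0.3],
    [[0,1,-45],0.3],
    [[0,1,-70],0.3],
    [[0,1,-90],0.3],
    [[0,1,-103],0.3],
    [[0,1,-110],0.3],
    [[0,1,-112],0.3],
    [[0,1,-112],0.3],
  ],
)

```text
time: 19.72
tool_pos: [526.7, 19.5, 98.0]
tcp_rot: [-180.0, 0.0, 89.0]
ft_force: [0.7, -0.1, -0.8]
finger_gap: 44.5
```

>>> drive_tool(
  moves=[
    [[0,0,0],0],
    [[0,0,0],0],
    [[0,0,0],0],
    [[0,0,0],0],
    [[0,0,0],0],
    [[0,0,0],0],
    [[0,0,0],0],
    [[0,0,0],0],
  ],
)

```text
time: 20.38
tool_pos: [526.6, 19.8, 97.9]
tcp_rot: [-180.0, -0.0, 89.0]
ft_force: [-0.4, 0.3, -2.1]
finger_gap: 44.6
```

Run:
```python
from bench import r
from h import *
import pickle
t=r.snapshot("top");s=r.snapshot("side");q=r.sense();print(q["tool_pos"],q["ft_force"],q["tcp_rot"],q["finger_gap"])
pickle.dump((t,s),open("snap5.pkl","wb"))
x0,y0,S=280,210,12
o=crop(s,x0,y0,340,270,S)
c0=np.array([528.,77.4]);a=np.radians(-.95);Rm=np.array([[np.cos(a),-np.sin(a)],[np.sin(a),np.cos(a)]])
def dot(p,col):
    u=(proj(s,p)-[x0,y0]+.5)*S-.5;cv2.drawMarker(o,tuple(int(v) for v in u),col,cv2.MARKER_CROSS,14,1)
for sx,sy in((1,1),(1,-1),(-1,-1),(-1,1)):
    w=c0+Rm@np.array([24*sx,-58+24*sy]);dot([*w,34],(0,0,255))
    w=q["tool_pos"][:2]+Rm@np.array([22.5*sx,22.5*sy]);dot([*w,q["tool_pos"][2]-55],(0,255,0));dot([*w,q["tool_pos"][2]-55+70],(255,255,0))
cv2.imwrite("pics/b7.png",cv2.resize(o,(600,600)))
cv2.imwrite("pics/b7t.png",crop(t,300,170,380,250,7))
```

```text
[526.61907912  19.84447432  97.84342244] [-0.25627416  0.41906719 -1.60085506] [-1.79996697e+02 -2.51351409e-03  8.89950942e+01] 44.806749883110705
```

View pics/b7.png

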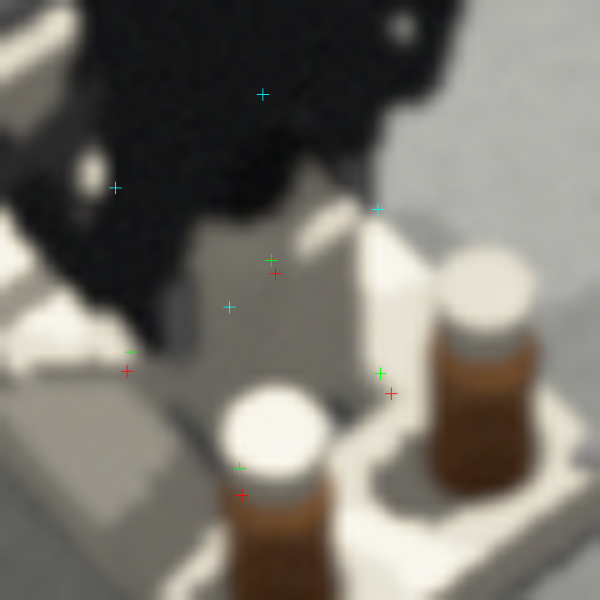

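View pics/b7t.png

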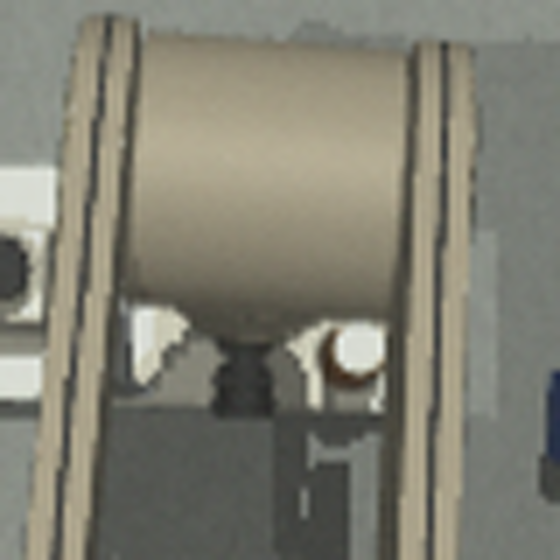

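The side crop shows a dark gap along the nest's −y edge at about (340–390, 400–440), between the bottle and the rim. I'll zoom in with the contrast stretched.

Run:
```python
from h import *;import pickle
t,s=pickle.load(open("snap5.pkl","rb"))
o=crop(s,292,222,332,262,18).astype(float)
o=np.clip(255*(np.clip(o-30,0,255)/200)**.6,0,255).astype(np.uint8)
for k in range(0,40,5):
    cv2.putText(o,str(292+k),(k*18,10),0,.35,(0,0,255));cv2.putText(o,str(222+k),(0,k*18+10),0,.35,(0,0,255))
cv2.imwrite("pics/b8.png",cv2.resize(o,(600,600)))
```

```text
(no output)
```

View pics/b8.png

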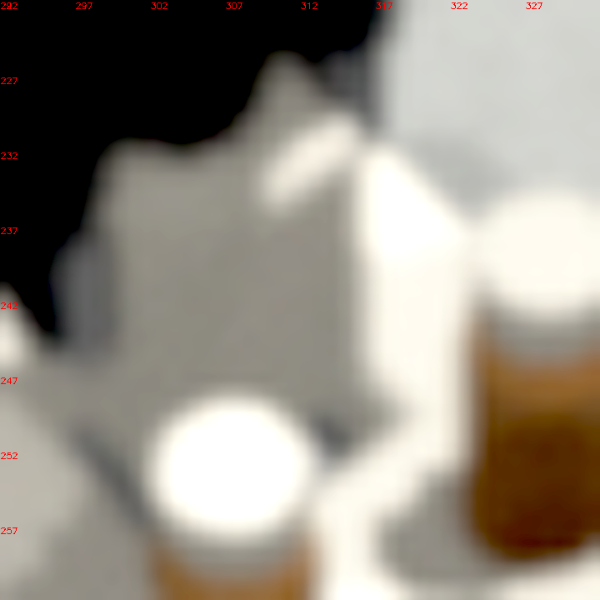

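At the same height the gap between the bottle's −y edge and the rim is 3.3 px, and a centred bottle with a chamfered rim should show about 2.7–3.3 px. The earlier disagreement was therefore camera bias. I'll lower slowly with force checks.

>>> drive_tool(
  moves=[
    [[0.4,-0.4,-2],0],
    [[0.4,-0.4,-4],0],
    [[0.4,-0.4,-6],0],
    [[0.4,-0.4,-8],0],
    [[0.4,-0.4,-10],0],
    [[0.4,-0.4,-11],0],
    [[0.4,-0.4,-12],0],
    [[0.4,-0.4,-12],0],
  ],
)

```text
time: 21.15
tool_pos: [527.4, 19.0, 88.1]
tcp_rot: [180.0, 0.0, 89.0]
ft_force: [-10.6, -1.6, 20.5]
finger_gap: 44.6
```

>>> drive_tool(
  moves=[
    [[0,0,-1],0],
    [[0,0,-2],0],
    [[0,0,-3],0],
    [[0,0,-4],0],
    [[0,0,-5],0],
    [[0,0,-6],0],
    [[0,0,-6],0],
    [[0,0,-6],0],
  ],
)

```text
time: 21.82
tool_pos: [529.9, 17.4, 85.5]
tcp_rot: [179.7, 0.2, 89.0]
ft_force: [-14.4, -9.9, 39.9]
finger_gap: 44.7
```

Contact came early at bottom z≈33, with the reaction mostly along −x, so the bottle is riding the +x chamfer. I'll back up and look.

>>> drive_tool(
  moves=[
    [[0,0,3],0],
    [[0,0,6],0],
    [[0,0,10],0],
    [[0,0,15],0],
    [[0,0,20],0],
    [[0,0,25],0],
    [[0,0,30],0],
    [[0,0,30],0],
  ],
)

```text
time: 22.48
tool_pos: [527.8, 19.5, 111.2]
tcp_rot: [179.9, 0.0, 89.0]
ft_force: [-1.1, -0.9, -0.5]
finger_gap: 44.9
```

>>> drive_tool(
  moves=[
    [[0,0,20],0],
    [[0,0,40],0],
    [[0,0,60],0],
    [[0,0,70],0],
    [[0,0,70],0],
    [[0,0,70],0],
    [[0,0,70],0],
    [[0,0,70],0],
  ],
)

```text
time: 23.15
tool_pos: [526.0, 19.5, 178.0]
tcp_rot: [-179.8, -0.0, 89.0]
ft_force: [0.6, 0.5, -0.7]
finger_gap: 44.4
```

Run:
```python
from bench import r
from h import *
import pickle
t=r.snapshot("top");s=r.snapshot("side");q=r.sense();print(q["tool_pos"],q["ft_force"],q["tcp_rot"],q["finger_gap"])
pickle.dump((t,s),open("snap6.pkl","wb"))
x0,y0,S=280,190,10
o=crop(s,x0,y0,340,265,S)
a=np.radians(-1);Rm=np.array([[np.cos(a),-np.sin(a)],[np.sin(a),np.cos(a)]])
for sx,sy in((1,1),(1,-1),(-1,-1),(-1,1)):
  for dz,col in((0,(0,255,0)),(70,(255,255,0))):
    w=q["tool_pos"][:2]+Rm@np.array([22.5*sx,22.5*sy]);u=(proj(s,[*w,q["tool_pos"][2]-55+dz])-[x0,y0]+.5)*S-.5
    cv2.drawMarker(o,tuple(int(v) for v in u),col,cv2.MARKER_CROSS,14,1)
o=np.clip(255*(o/255.)**.6,0,255).astype(np.uint8)
cv2.imwrite("pics/b9.png",cv2.resize(o,(480,600)))
# carrier shift vs before: dif in S of vial caps
t0,s0=pickle.load(open("snap3.pkl","rb"))
from h import white
for nm,bx in(("v3",(300,248,316,262)),("v2",(321,232,336,246))):
    print(nm,blob(s0,bx,lambda r,g,b:np.minimum(r,b)>150)[0],blob(s,bx,lambda r,g,b:np.minimum(r,b)>150)[0])
g=cv2.cvtColor(s["pixels"],6)if 0 else None
```

```text
[526.25201083  19.4544405  178.41439333] [-0.52732335  0.4338404  -2.3375134 ] [-1.79866326e+02 -6.10283726e-03  8.89931293e+01] 44.546755339513275
v3 [307.20945341 253.94112496] [308.45223754 253.44058985]
v2 [328.04419043 237.48431257] [328.29065225 237.43707137]
```

View pics/b9.png

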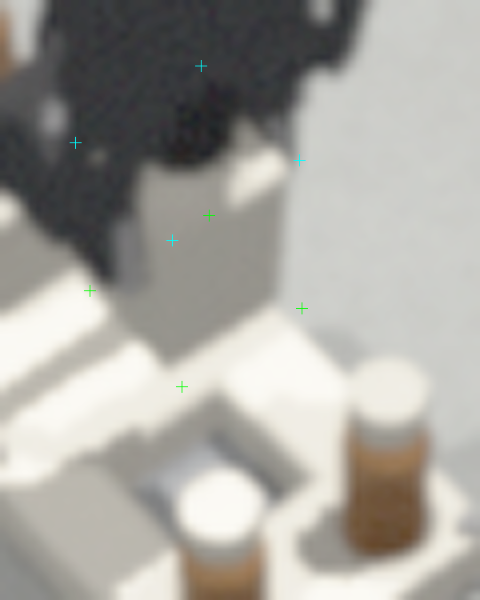

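The bottle is now tilted about 4° in the grip: its right silhouette leans left going down, against the predicted vertical. The fit needs a better grasp. I'll stand it on clear bench at about (580,−150), square and centre it with two crossed squeezes so it is centred in both axes, then retry.

>>> drive_tool(
  moves=[
    [[5,-15,0],0],
    [[15,-45,0],0],
    [[26,-80,0],0],
    [[36,-115,0],0],
    [[45,-145,0],0],
    [[51,-162,0],0],
    [[54,-170,0],0],
    [[54,-170,0],0],
  ],
)

```text
time: 23.92
tool_pos: [580.9, -152.1, 179.0]
tcp_rot: [-179.9, -0.0, 88.9]
ft_force: [-0.7, 0.8, -1.0]
finger_gap: 44.1
```

>>> drive_tool(
  moves=[
    [[0,0,-20],0],
    [[0,0,-45],0],
    [[0,0,-70],0],
    [[0,0,-90],0],
    [[0,0,-105],0],
    [[0,0,-113],0],
    [[0,0,-115],0],
    [[0,0,-115],0],
  ],
)

```text
time: 24.58
tool_pos: [580.7, -149.6, 64.6]
tcp_rot: [-179.9, -0.0, 89.0]
ft_force: [0.2, 0.1, -0.5]
finger_gap: 44.7
```

>>> drive_tool(
  moves=[
    [[0,0,-1],0],
    [[0,0,-2],0],
    [[0,0,-3],0],
    [[0,0,-4],0],
    [[0,0,-5],0],
    [[0,0,-6],0],
    [[0,0,-6],0],
    [[0,0,-6],0],
  ],
)

```text
time: 25.25
tool_pos: [580.9, -150.6, 58.7]
tcp_rot: [-180.0, -0.0, 89.0]
ft_force: [0.8, 0.1, -1.6]
finger_gap: 44.6
```

>>> drive_tool(
  moves=[
    [[0,0,-1],0],
    [[0,0,-2],0],
    [[0,0,-3],0],
    [[0,0,-4],0],
    [[0,0,-5],0],
    [[0,0,-5],0],
    [[0,0,-5],0],
    [[0,0,-5],0],
  ],
)

```text
time: 25.92
tool_pos: [581.1, -150.6, 55.0]
tcp_rot: [-180.0, 0.0, 89.0]
ft_force: [-4.9, 1.5, 9.3]
finger_gap: 44.7
```

>>> drive_tool(
  moves=[
    [[0,0,0],0],
    [[0,0,0],0],
    [[0,0,0],0],
    [[0,0,0],0],
    [[0,0,0],0],
    [[0,0,0],0],
    [[0,0,0],0],
    [[0,0,0],0],
  ],
  fingers=82,
)

```text
time: 26.58
tool_pos: [581.0, -150.6, 53.8]
tcp_rot: [-180.0, -0.0, 89.0]
ft_force: [-0.2, 0.1, -0.1]
finger_gap: 82.1
```

>>> drive_tool(
  moves=[
    [[0,0,0],-7],
    [[0,0,0],-14],
    [[0,0,0],-21],
    [[0,0,0],-28],
    [[0,0,0],-35],
    [[0,0,0],-42],
    [[0,0,0],-49],
    [[0,0,0],-56],
  ],
)

```text
time: 27.25
tool_pos: [581.0, -150.6, 53.9]
tcp_rot: [180.0, -0.0, 32.6]
ft_force: [-0.3, 0.2, 0.3]
finger_gap: 81.9
```

>>> drive_tool(
  moves=[
    [[0,0,0],-7],
    [[0,0,0],-14],
    [[0,0,0],-21],
    [[0,0,0],-28],
    [[0,0,0],-34],
    [[0,0,0],-34],
    [[0,0,0],-34],
    [[0,0,0],-34],
  ],
)

```text
time: 27.92
tool_pos: [581.0, -150.6, 53.9]
tcp_rot: [-180.0, 0.0, -0.8]
ft_force: [-0.1, 0.1, -0.2]
finger_gap: 82.1
```

>>> drive_tool(
  moves=[
    [[0,0,0],0],
    [[0,0,0],0],
    [[0,0,0],0],
    [[0,0,0],0],
    [[0,0,0],0],
    [[0,0,0],0],
    [[0,0,0],0],
    [[0,0,0],0],
  ],
  fingers=30,
  squeeze=25,
)

```text
time: 28.58
tool_pos: [581.1, -150.6, 53.9]
tcp_rot: [180.0, -0.0, -1.0]
ft_force: [-0.8, -0.4, 1.8]
finger_gap: 44.6
```

Run:
```python
from bench import r
from h import *
s=r.snapshot("side");q=r.sense();print(q["tool_pos"],q["ft_force"],q["tcp_rot"],q["finger_gap"])
cv2.imwrite("pics/c1.png",crop(s,300,220,400,320,6))
```

```text
[ 581.13919021 -150.61210058   53.94618853] [ 0.0392327  -0.01203376  0.69103463] [ 1.79998424e+02 -1.21679181e-02 -1.00455958e+00] 44.72005477029434
```

View pics/c1.png

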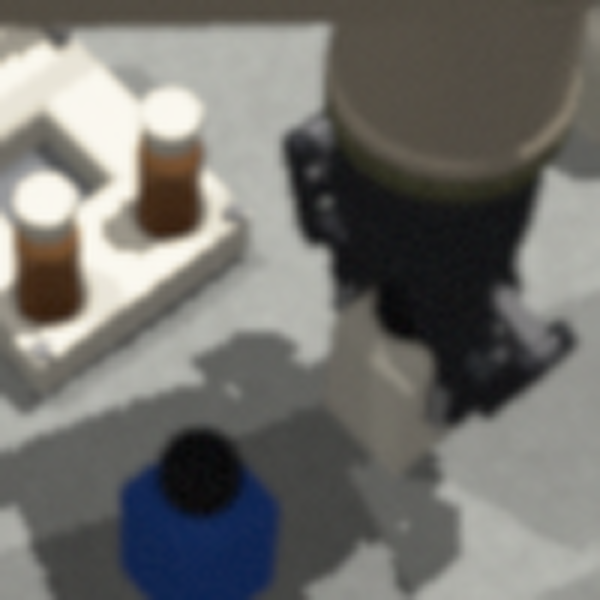

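The bottle stands upright, now centred along y at −150.6. Opening, turning back and squeezing along x. I'll also re-measure the carrier from the top view.

>>> drive_tool(
  moves=[
    [[0,0,0],0],
    [[0,0,0],0],
    [[0,0,0],0],
    [[0,0,0],0],
    [[0,0,0],0],
    [[0,0,0],7],
    [[0,0,0],14],
    [[0,0,0],21],
  ],
  fingers=82,
)

```text
time: 29.3
tool_pos: [581.0, -150.6, 53.8]
tcp_rot: [-180.0, 0.0, 20.3]
ft_force: [-0.5, -0.0, 0.2]
finger_gap: 81.9
```

>>> drive_tool(
  moves=[
    [[0,0,0],7],
    [[0,0,0],14],
    [[0,0,0],21],
    [[0,0,0],28],
    [[0,0,0],35],
    [[0,0,0],42],
    [[0,0,0],49],
    [[0,0,0],56],
  ],
)

```text
time: 29.97
tool_pos: [581.0, -150.6, 53.8]
tcp_rot: [-180.0, -0.0, 76.3]
ft_force: [0.7, 0.4, -0.3]
finger_gap: 81.8
```

>>> drive_tool(
  moves=[
    [[0,0,0],7],
    [[0,0,0],13],
    [[0,0,0],13],
    [[0,0,0],13],
    [[0,0,0],13],
    [[0,0,0],13],
    [[0,0,0],13],
    [[0,0,0],13],
  ],
)

```text
time: 30.63
tool_pos: [581.0, -150.6, 53.9]
tcp_rot: [180.0, -0.0, 88.9]
ft_force: [-0.2, 0.3, -0.8]
finger_gap: 81.9
```

>>> drive_tool(
  moves=[
    [[0,0,0],0],
    [[0,0,0],0],
    [[0,0,0],0],
    [[0,0,0],0],
    [[0,0,0],0],
    [[0,0,0],0],
    [[0,0,0],0],
    [[0,0,0],0],
  ],
  fingers=30,
  squeeze=60,
)

```text
time: 31.3
tool_pos: [581.2, -150.7, 54.0]
tcp_rot: [180.0, 0.0, 89.0]
ft_force: [0.2, -0.0, 2.8]
finger_gap: 44.4
```

Run:
```python
from bench import r
from h import *
import pickle
t=r.snapshot("top");s=r.snapshot("side");q=r.sense();print(q["time"],q["tool_pos"],q["ft_force"],q["tcp_rot"],q["finger_gap"])
pickle.dump((t,s),open("snap7.pkl","wb"))
w=lambda r,g,b:(np.minimum(r,b)>165)
for tt in(pickle.load(open("snap0.pkl","rb"))[0],pickle.load(open("snap3.pkl","rb"))[0],t):
  g=blob(tt,(322,198,348,224),lambda r,g,b:(r<165))
  rc=cv2.minAreaRect(g[2].astype(np.float32));P=np.array([plane(tt,p,34)[:2] for p in cv2.boxPoints(rc)]);print("hole",P.mean(0).round(1),rc[1],rc[2])
  c=blob(tt,(268,185,317,240),w);rc=cv2.minAreaRect(c[2].astype(np.float32));P=np.array([plane(tt,p,34)[:2] for p in cv2.boxPoints(rc)]);print(P.round(1).tolist(),P.mean(0).round(1))
  c=blob(tt,(319,185,368,240),w);rc=cv2.minAreaRect(c[2].astype(np.float32));P=np.array([plane(tt,p,34)[:2] for p in cv2.boxPoints(rc)]);print(P.round(1).tolist(),P.mean(0).round(1))
cv2.imwrite("pics/c2.png",np.hstack([crop(s,290,200,390,300,3.9),crop(t,270,160,370,260,3.9)]))
cv2.imwrite("pics/c2h.png",crop(t,316,190,364,236,12))
```

```text
31.4 [ 581.19855064 -150.67336889   54.05244498] [-0.00872501 -0.75685896  1.98405149] [1.79979817e+02 8.86283339e-03 8.89922779e+01] 44.24917911758153
hole [526.8  19.2] (15.269124031066895, 14.960360527038574) 1.123302698135376
[[473.6, 210.3], [587.0, 209.4], [584.2, 87.2], [470.9, 89.4]] [528.9 149. ]
[[471.6, 74.6], [584.7, 73.0], [582.5, -56.3], [469.6, -53.4]] [527.1   9.5]
hole [526.8  19.2] (15.23330020904541, 14.962505340576172) 0.9548412561416626
[[473.2, 210.1], [586.0, 210.5], [584.5, 87.1], [471.8, 88.0]] [528.9 148.9]
[[471.4, 74.0], [583.6, 73.5], [582.7, -53.2], [470.7, -51.5]] [527.1  10.7]
hole [526.9  19.2] (15.28789234161377, 14.949087142944336) 1.2730300426483154
[[473.2, 210.2], [586.1, 210.5], [584.5, 87.4], [471.7, 88.4]] [528.9 149.1]
[[471.3, 74.4], [584.4, 73.2], [582.6, -56.2], [469.6, -53.6]] [527.    9.5]
```

View pics/c2.png

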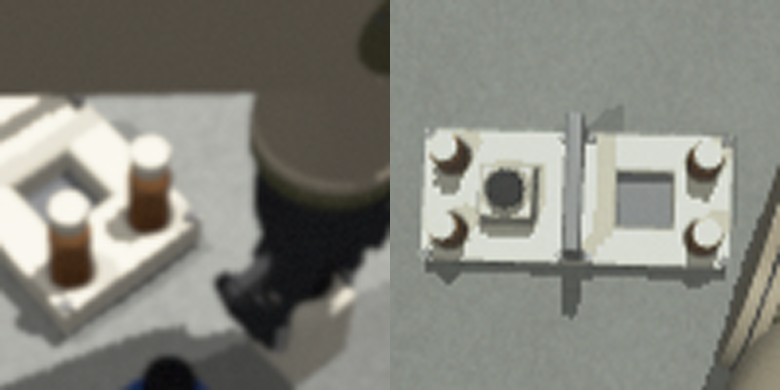

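View pics/c2h.png

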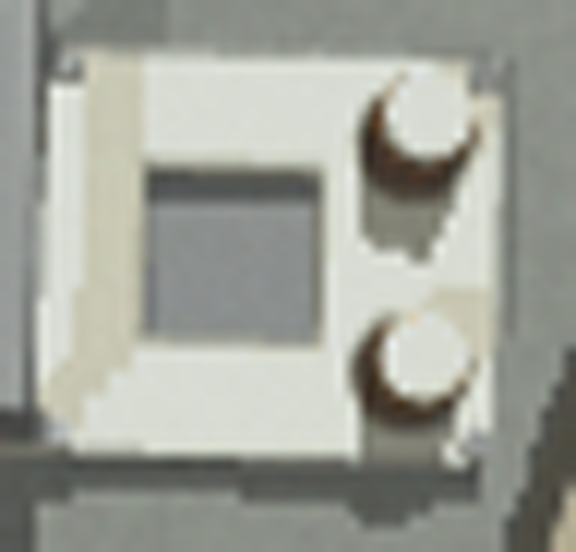

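The carrier has not moved: the hole is still at (526.8,19.2). The crossed squeezes give the bottle's true position as (581.1,−150.65), so photographing it with the arm clear will measure the camera bias directly.

>>> drive_tool(
  moves=[
    [[0,0,0],0],
    [[0,0,0],0],
    [[0,0,0],0],
    [[0,0,0],0],
    [[0,0,0],0],
    [[0,0,25],0],
    [[0,0,60],0],
    [[0,0,100],0],
  ],
  fingers=70,
)

```text
time: 32.07
tool_pos: [579.1, -149.9, 152.3]
tcp_rot: [-179.7, -0.1, 89.0]
ft_force: [0.2, -0.9, 0.7]
finger_gap: 70.2
```

>>> drive_tool(
  moves=[
    [[-5,-15,35],0],
    [[-30,-45,35],0],
    [[-55,-75,35],0],
    [[-80,-105,35],0],
    [[-105,-135,35],0],
    [[-130,-165,35],0],
    [[-150,-190,35],0],
    [[-170,-215,35],0],
  ],
)

```text
time: 32.73
tool_pos: [409.5, -366.9, 189.0]
tcp_rot: [180.0, 0.0, 89.0]
ft_force: [0.9, -0.4, 0.1]
finger_gap: 70.0
```

Run:
```python
from bench import r
from h import *
import pickle
t=r.snapshot("top");s=r.snapshot("side");q=r.sense();print(q["time"],q["tool_pos"],q["tcp_rot"])
pickle.dump((t,s),open("snap8.pkl","wb"))
B=[581.1,-150.65]
pt=proj(t,[*B,87]);ps=proj(s,[*B,87]);print("pred",pt,ps)
bk=lambda r,g,b:(r+g+b<255)&(b<r+25)
for d,p,n in((t,pt,"T"),(s,ps,"S")):
    u,v=p.astype(int);c=blob(d,(u-9,v-9,u+10,v+10),bk);print(n,c[0].round(2),c[1],plane(d,c[0],87).round(1))
u,v=pt.astype(int);a=crop(t,u-20,v-20,u+20,v+20,10);u,v=ps.astype(int);b=crop(s,u-20,v-20,u+20,v+20,10);cv2.imwrite("pics/c3.png",np.hstack([a,b])[:,:800])
```

```text
32.8333 [ 408.15543396 -368.90992903  188.98759705] [-1.79952060e+02  8.31493133e-02  8.87339757e+01]
pred [388.13360932 193.16889369] [369.32506888 269.44087177]
T [387.61 193.89] 70.6875 [ 578.7 -149.    87. ]
S [368.41 270.02] 139.171875 [ 578.4 -150.4   87. ]
```

View pics/c3.png

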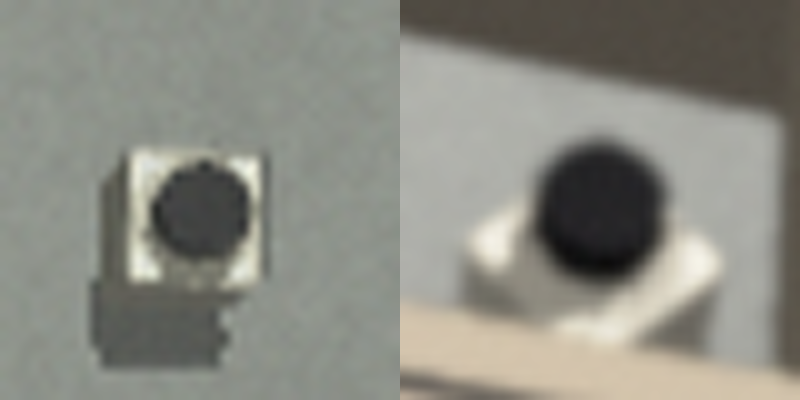

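Run:
```python
from h import *;import pickle
t,s=pickle.load(open("snap8.pkl","rb"))
print("tri cap",tri((t,s),([387.61,193.89],[368.41,270.02])))
for z in(70,): print("face T",plane(t,(387.2,194.4),z))
g=blob(t,(376,182,400,206),lambda r,g,b:(np.minimum(r,b)>165)|((r+g+b<255)&(b<r+25)))
# restrict: use white|black but shadow also dark? print
print(g[1],g[2].min(0),g[2].max(0))
w=blob(t,(376,182,400,206),lambda r,g,b:(np.minimum(r,b)>165))
mn,mx=w[2].min(0),w[2].max(0);print("white",mn,mx,plane(t,(mn+mx)/2,70),plane(t,mn,70)-plane(t,mx,70))
# S: corners of top face: left (465,245)... 
u,v=349,249
q=(np.array([(467-400,245),(722-400,262)])+.5)/10-.5+[u,v]
print("S diag corners",[plane(s,p,69).round(1) for p in q],np.mean([plane(s,p,69) for p in q],0))
# carriers in both: bottle_1 cap, vial caps, T and S tri
wh=lambda r,g,b:np.minimum(r,b)>165
for n,tb,sb in(("v2",(345,194,358,206),(322,232,336,246)),):
    t0,s0=pickle.load(open("snap0.pkl","rb"))
    print(n,tri((t0,s0),(blob(t0,tb,wh)[0],blob(s0,sb,wh)[0])))
for uv,z in(((318.6,248.9),34),):pass
```

```text
tri cap (array([ 579.25730204, -149.43925126,   84.76808474]), np.float64(0.3654973366038309))
face T [ 579.37491305 -150.15237935   70.        ]
70.6875 [382.8125 188.8125] [392.1875 198.5625]
white [380.5625 187.4375] [385.1875 200.3125] [ 580.87768862 -136.07812159   70.        ] [42.13859074 15.00248456  0.        ]
S diag corners [array([ 557.9, -129.7,   69. ]), array([ 600.1, -171.1,   69. ])] [ 579.02417314 -150.43638499   69.        ]
v2 (array([557.68592542, -30.46137987, 102.2673723 ]), np.float64(1.0265023768772163))
```

Both cameras put the bottle at about (579.1,−150.0) while its true position is (581.1,−150.65). The camera-to-robot offset is therefore about (+2.0,−0.6), and the nest in robot coordinates is about (528.7,18.6). That also matches the way the tool was pushed during contact. I'll regrasp at the same spot.

>>> drive_tool(
  moves=[
    [[20,25,0],0],
    [[45,57,0],0],
    [[70,89,0],0],
    [[95,120,0],0],
    [[120,152,0],0],
    [[145,183,0],0],
    [[162,205,0],0],
    [[170,215,0],0],
  ],
)

```text
time: 33.5
tool_pos: [583.0, -146.4, 188.8]
tcp_rot: [180.0, -0.1, 89.2]
ft_force: [-0.3, -0.8, 0.1]
finger_gap: 70.1
```

>>> drive_tool(
  moves=[
    [[0,0,-10],0],
    [[0,0,-35],0],
    [[0,0,-65],0],
    [[0,0,-95],0],
    [[0,0,-120],0],
    [[0,0,-133],0],
    [[0,0,-135],0],
    [[0,0,-135],0],
  ],
)

```text
time: 34.17
tool_pos: [580.1, -151.0, 53.1]
tcp_rot: [-179.9, -0.0, 88.9]
ft_force: [-0.6, 0.4, 1.1]
finger_gap: 69.9
```

>>> drive_tool(
  moves=[
    [[0,0,0],0],
    [[0,0,0],0],
    [[0,0,0],0],
    [[0,0,0],0],
    [[0,0,0],0],
    [[0,0,0],0],
    [[0,0,0],0],
    [[0,0,0],0],
  ],
)

```text
time: 34.83
tool_pos: [581.0, -150.5, 53.9]
tcp_rot: [-180.0, -0.0, 89.0]
ft_force: [-0.2, 0.3, 0.3]
finger_gap: 70.4
```

>>> drive_tool(
  moves=[
    [[0,0,0],0],
    [[0,0,0],0],
    [[0,0,0],0],
    [[0,0,0],0],
    [[0,0,0],0],
    [[0,0,0],0],
    [[0,0,0],0],
    [[0,0,0],0],
  ],
  fingers=30,
  squeeze=60,
)

```text
time: 35.5
tool_pos: [581.2, -150.6, 54.0]
tcp_rot: [180.0, 0.0, 89.0]
ft_force: [0.9, 1.2, 0.1]
finger_gap: 44.5
```

>>> drive_tool(
  moves=[
    [[0,0,12],0],
    [[0,0,35],0],
    [[0,0,65],0],
    [[0,0,95],0],
    [[0,0,120],0],
    [[0,0,135],0],
    [[0,0,142],0],
    [[0,0,142],0],
  ],
)

```text
time: 36.17
tool_pos: [582.0, -150.9, 198.5]
tcp_rot: [179.8, 0.1, 89.0]
ft_force: [-0.1, -0.5, -1.1]
finger_gap: 44.4
```

>>> drive_tool(
  moves=[
    [[-4,12,0],0],
    [[-13,42,0],0],
    [[-23,76,0],0],
    [[-34,110,0],0],
    [[-44,142,0],0],
    [[-50,160,0],0],
    [[-52.3,169,0],0],
    [[-52.3,169,0],0],
  ],
)

```text
time: 36.83
tool_pos: [527.1, 20.5, 194.1]
tcp_rot: [-179.8, -0.0, 89.1]
ft_force: [0.6, -1.1, -1.5]
finger_gap: 44.3
```

>>> drive_tool(
  moves=[
    [[0,0,-15],0],
    [[0,0,-40],0],
    [[0,0,-65],0],
    [[0,0,-82],0],
    [[0,0,-92],0],
    [[0,0,-97],0],
    [[0,0,-97],0],
    [[0,0,-97],0],
  ],
)

```text
time: 37.5
tool_pos: [529.3, 18.0, 99.5]
tcp_rot: [180.0, 0.0, 89.0]
ft_force: [-0.5, -0.4, -0.2]
finger_gap: 44.5
```

>>> drive_tool(
  moves=[
    [[0,0,0],0],
    [[0,0,0],0],
    [[0,0,0],0],
    [[0,0,0],0],
    [[0,0,0],0],
    [[0,0,0],0],
    [[0,0,0],0],
    [[0,0,0],0],
  ],
)

```text
time: 38.17
tool_pos: [528.7, 18.5, 98.9]
tcp_rot: [-180.0, -0.0, 89.0]
ft_force: [-0.5, -0.6, -1.4]
finger_gap: 44.5
```

>>> drive_tool(
  moves=[
    [[0,0,-3],0],
    [[0,0,-6],0],
    [[0,0,-9],0],
    [[0,0,-11],0],
    [[0,0,-12],0],
    [[0,0,-13],0],
    [[0,0,-14],0],
    [[0,0,-14],0],
  ],
)

```text
time: 38.83
tool_pos: [528.6, 18.4, 84.7]
tcp_rot: [-180.0, 0.0, 89.0]
ft_force: [-0.7, 0.3, -2.0]
finger_gap: 44.2
```

Bottom at 30.8, below the mouth, with no force. Continuing.

>>> drive_tool(
  moves=[
    [[0,0,-3],0],
    [[0,0,-6],0],
    [[0,0,-9],0],
    [[0,0,-12],0],
    [[0,0,-14],0],
    [[0,0,-16],0],
    [[0,0,-18],0],
    [[0,0,-18.5],0],
  ],
)

```text
time: 39.5
tool_pos: [528.6, 18.4, 66.0]
tcp_rot: [-180.0, -0.0, 89.0]
ft_force: [0.2, 0.2, -1.2]
finger_gap: 44.0
```

>>> drive_tool(
  moves=[
    [[0,0,-0.5],0],
    [[0,0,-1],0],
    [[0,0,-1.5],0],
    [[0,0,-2],0],
    [[0,0,-2.5],0],
    [[0,0,-3],0],
    [[0,0,-3.3],0],
    [[0,0,-3.3],0],
  ],
)

```text
time: 40.17
tool_pos: [528.7, 18.4, 63.0]
tcp_rot: [-180.0, -0.0, 89.0]
ft_force: [0.6, 0.1, -0.7]
finger_gap: 43.7
```

>>> drive_tool(
  moves=[
    [[0,0,-0.3],0],
    [[0,0,-0.5],0],
    [[0,0,-0.8],0],
    [[0,0,-1],0],
    [[0,0,-1],0],
    [[0,0,-1],0],
    [[0,0,-1],0],
    [[0,0,-1],0],
  ],
)

```text
time: 40.83
tool_pos: [528.8, 18.4, 62.9]
tcp_rot: [-180.0, 0.0, 89.0]
ft_force: [-5.0, -0.3, 7.8]
finger_gap: 44.4
```

Floor contact at TCP 62.9, exactly as expected. Releasing, rising and turning the jaws to straddle the handle bar.

>>> drive_tool(
  moves=[
    [[0,0,0],0],
    [[0,0,0],0],
    [[0,0,0],0],
    [[0,0,0],0],
    [[0,0,0],0],
    [[0,0,0],0],
    [[0,0,0],0],
    [[0,0,0],0],
  ],
  fingers=66,
)

```text
time: 41.5
tool_pos: [528.7, 18.4, 62.0]
tcp_rot: [-180.0, -0.0, 89.0]
ft_force: [0.2, -0.6, 0.3]
finger_gap: 65.9
```

>>> drive_tool(
  moves=[
    [[0,0,10],0],
    [[0,0,35],0],
    [[0,0,70],0],
    [[0,0,105],0],
    [[0,0,140],0],
    [[0,0,170],0],
    [[0,0,190],0],
    [[0,0,195],0],
  ],
)

```text
time: 42.17
tool_pos: [530.8, 18.3, 263.2]
tcp_rot: [179.5, 0.0, 89.0]
ft_force: [0.1, 0.5, 0.1]
finger_gap: 66.1
```

>>> drive_tool(
  moves=[
    [[0,-20,0],-7],
    [[0,-60,0],-14],
    [[0,-100,0],-21],
    [[0,-140,0],-28],
    [[0,-180,0],-35],
    [[0,-210,0],-42],
    [[0,-230,0],-49],
    [[0,-240,0],-56],
  ],
)

```text
time: 42.83
tool_pos: [527.8, -224.4, 256.1]
tcp_rot: [-180.0, 0.1, 32.5]
ft_force: [0.2, 0.2, 0.2]
finger_gap: 66.0
```

Run:
```python
from bench import r
from h import *
import pickle
t=r.snapshot("top");s=r.snapshot("side");q=r.sense();print(q["time"],q["tool_pos"],q["tcp_rot"])
pickle.dump((t,s),open("snap9.pkl","wb"))
cv2.imwrite("pics/d1.png",np.hstack([crop(s,240,180,345,285,3.7),crop(t,265,155,370,260,3.7)]))
w=lambda r,g,b:(np.minimum(r,b)>165)
for bx in((268,185,317,240),(319,185,368,240)):
  c=blob(t,bx,w);rc=cv2.minAreaRect(c[2].astype(np.float32));P=np.array([plane(t,p,34)[:2] for p in cv2.boxPoints(rc)]);print(P.round(1).tolist(),P.mean(0).round(1))
x0=306;o=cv2.resize(t["pixels"][180:235,306:330],None,fx=10,fy=10,interpolation=cv2.INTER_CUBIC);cv2.imwrite("pics/d2.png",o[:,:,::-1])
```

```text
42.9333 [ 527.95403246 -223.21979247  256.07934471] [-1.79932224e+02  6.05182679e-02  3.27024026e+01]
[[473.1, 210.1], [586.0, 210.6], [584.6, 87.0], [471.8, 87.9]] [528.9 148.9]
[[471.5, 74.8], [584.9, 73.0], [582.4, -56.7], [469.2, -53.6]] [527.    9.3]
```

View pics/d1.png

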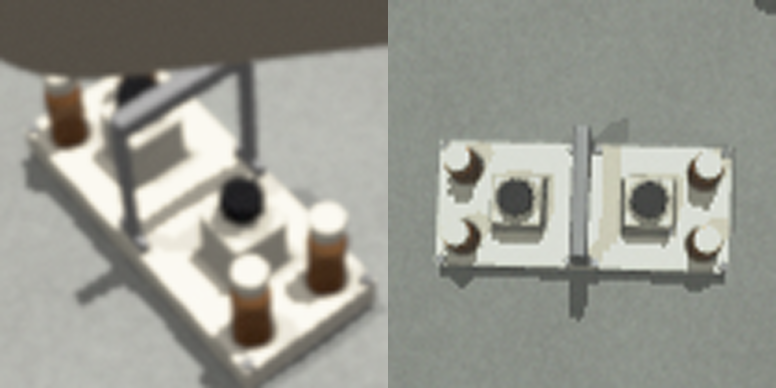

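View pics/d2.png

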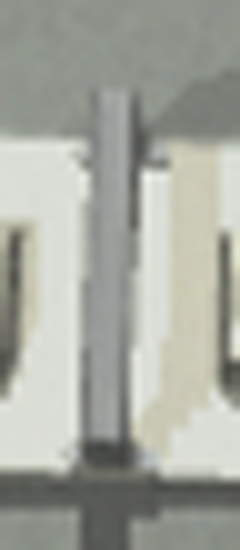

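All six items sit symmetrically in the nests: caps in the top crop at (463,163), (463,235), (515,198), (650,200), (707,170) and (707,240). The handle bar runs from (114,88) to (107,442) in the zoom. I'll check the bar's middle numerically while approaching.

Run:
```python
from h import *;import pickle
t,s=pickle.load(open("snap9.pkl","rb"))
for a in((114,88),(107,442)): print(plane(t,((a[0]+.5)/10-.5+306,(a[1]+.5)/10-.5+180),168).round(1))
```

```text
[581.1  76.6 168. ]
[473.9  76.6 168. ]
```

>>> drive_tool(
  moves=[
    [[0,20,0],-7],
    [[0,60,0],-14],
    [[0,100,0],-21],
    [[0,140,0],-28],
    [[0,180,0],-34],
    [[0,220,0],-34],
    [[0,255,0],-34],
    [[1,280,0],-34],
  ],
  fingers=60,
)

```text
time: 43.6
tool_pos: [528.4, 63.0, 256.8]
tcp_rot: [-179.9, 0.0, -0.6]
ft_force: [0.4, -0.6, 0.1]
finger_gap: 59.9
```

>>> drive_tool(
  moves=[
    [[0,10,0],0],
    [[0,17,0],0],
    [[0,18,0],0],
    [[0,18,0],0],
    [[0,18,0],0],
    [[0,18,0],0],
    [[0,18,0],0],
    [[0,18,0],0],
  ],
)

```text
time: 44.27
tool_pos: [529.8, 75.6, 257.1]
tcp_rot: [180.0, 0.0, -1.1]
ft_force: [0.7, -0.3, 0.7]
finger_gap: 60.3
```

The bar's middle measures (527.5,76.6), and (529.5,76.0) after the offset. Its length is 107 against 108 given. Descending to TCP z 162.

>>> drive_tool(
  moves=[
    [[-0.2,0.5,-15],0],
    [[-0.2,0.5,-35],0],
    [[-0.2,0.5,-55],0],
    [[-0.2,0.5,-75],0],
    [[-0.2,0.5,-88],0],
    [[-0.2,0.5,-95],0],
    [[-0.2,0.5,-95],0],
    [[-0.2,0.5,-95],0],
  ],
)

```text
time: 44.93
tool_pos: [529.8, 76.8, 162.5]
tcp_rot: [-180.0, -0.0, -1.0]
ft_force: [0.9, -0.7, -0.3]
finger_gap: 60.3
```

>>> drive_tool(
  moves=[
    [[0,0,0],0],
    [[0,0,0],0],
    [[0,0,0],0],
    [[0,0,0],0],
    [[0,0,0],0],
    [[0,0,0],0],
    [[0,0,0],0],
    [[0,0,0],0],
  ],
)

```text
time: 45.6
tool_pos: [529.5, 76.9, 162.1]
tcp_rot: [-180.0, 0.0, -1.0]
ft_force: [-0.4, 0.5, -0.1]
finger_gap: 60.1
```

>>> drive_tool(
  moves=[
    [[0,0,0],0],
    [[0,0,0],0],
    [[0,0,0],0],
    [[0,0,0],0],
    [[0,0,0],0],
    [[0,0,0],0],
    [[0,0,0],0],
    [[0,0,0],0],
  ],
  fingers=5,
  squeeze=90,
)

```text
time: 46.27
tool_pos: [529.7, 76.8, 162.3]
tcp_rot: [180.0, -0.0, -1.0]
ft_force: [0.5, -1.5, 2.6]
finger_gap: 12.3
```

Gripped. I'll lift slowly and watch the force.

>>> drive_tool(
  moves=[
    [[0,0,1],0],
    [[0,0,2],0],
    [[0,0,4],0],
    [[0,0,6],0],
    [[0,0,8],0],
    [[0,0,10],0],
    [[0,0,12],0],
    [[0,0,12],0],
  ],
)

```text
time: 46.93
tool_pos: [529.8, 77.0, 174.7]
tcp_rot: [-180.0, -0.0, -1.0]
ft_force: [0.3, 0.3, -6.5]
finger_gap: 12.2
```

Run:
```python
from bench import r
from h import *
t=r.snapshot("top");s=r.snapshot("side");q=r.sense();print(q["time"],q["tool_pos"],q["tcp_rot"],q["ft_force"],q["wrist_torque"],q["finger_gap"])
cv2.imwrite("pics/e1.png",np.hstack([crop(s,240,180,345,285,3.7),crop(t,265,155,370,260,3.7)]))
```

```text
47.0333 [529.63967714  76.9240148  174.23536501] [-1.79997418e+02 -1.86061491e-02 -1.00308680e+00] [-0.69265571 -0.00834026 -7.32732517] [ 0.04517893  0.02338549 -0.02092112] 12.616488667578368
```

View pics/e1.png

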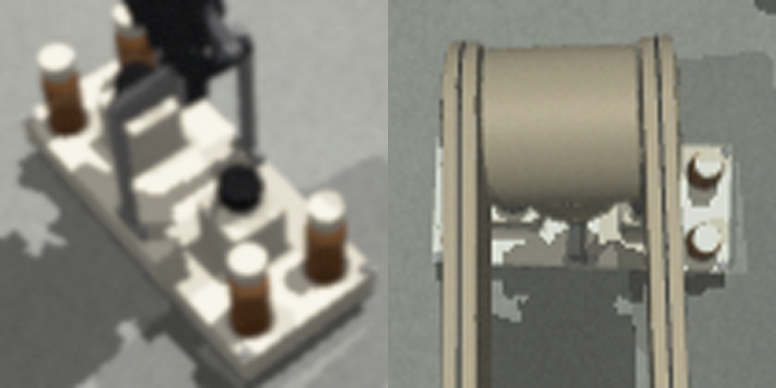

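The carrier is off the bench and level: 7.3 N, about its full weight, with near-zero wrist moment. Lifting the rest.

>>> drive_tool(
  moves=[
    [[0,0,4],0],
    [[0,0,12],0],
    [[0,0,24],0],
    [[0,0,38],0],
    [[0,0,52],0],
    [[0,0,64],0],
    [[0,0,74],0],
    [[0,0,80],0],
  ],
)

```text
time: 47.7
tool_pos: [530.3, 77.0, 256.5]
tcp_rot: [-180.0, -0.2, -1.0]
ft_force: [0.7, 0.3, -7.4]
finger_gap: 12.2
```

>>> drive_tool(
  moves=[
    [[0,0,4],0],
    [[0,0,7],0],
    [[0,0,8],0],
    [[0,0,8],0],
    [[0,0,8],0],
    [[0,0,8],0],
    [[0,0,8],0],
    [[0,0,8],0],
  ],
)

```text
time: 48.37
tool_pos: [529.3, 76.9, 261.7]
tcp_rot: [180.0, 0.0, -1.0]
ft_force: [0.3, 0.8, -7.2]
finger_gap: 12.3
```

>>> drive_tool(
  moves=[
    [[0,0,0],0],
    [[0,0,0],0],
    [[0,0,0],0],
    [[0,0,0],0],
    [[0,0,0],0],
    [[0,0,0],0],
    [[0,0,0],0],
    [[0,0,0],0],
  ],
)

```text
time: 49.03
tool_pos: [529.5, 76.9, 262.1]
tcp_rot: [-180.0, 0.0, -1.0]
ft_force: [0.7, 0.9, -7.4]
finger_gap: 12.5
```

Run:
```python
from bench import r
from h import *
t=r.snapshot("top");s=r.snapshot("side");q=r.sense();print(q["time"],q["tool_pos"],q["tcp_rot"],q["ft_force"],q["wrist_torque"],q["finger_gap"],q["qd"])
cv2.imwrite("pics/f1.png",crop(s,215,130,345,270,4.2));cv2.imwrite("pics/f1t.png",t["pixels"][:,:,::-1])
```

```text
49.1333 [529.52156857  76.92158015 262.06204109] [ 1.79998667e+02  1.33179313e-03 -1.00592184e+00] [-0.79812007  0.01301372 -7.34690824] [ 0.08089108 -0.0481487  -0.04098257] 12.342820964433443 [ 0.00655553  0.00226766  0.03417881  0.0631065  -0.04540504 -0.24093088]
```

View pics/f1.png

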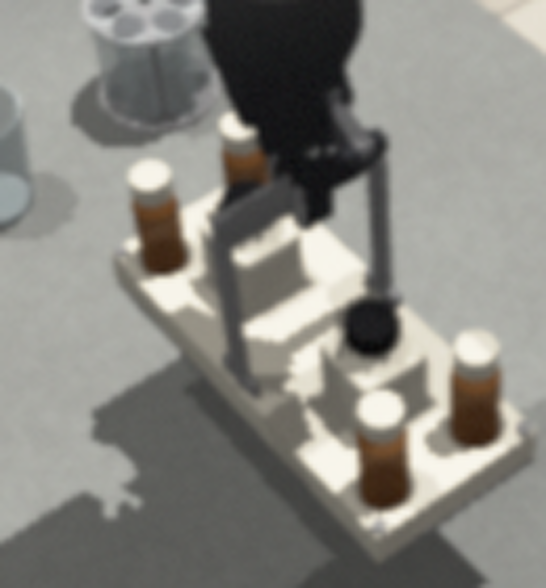

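View pics/f1t.png

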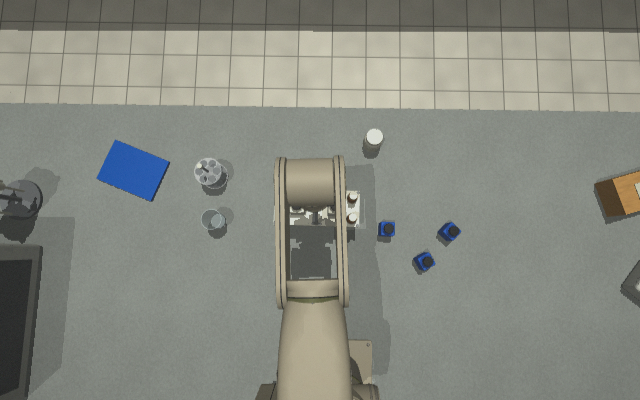

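The carrier hangs steady, lifted 100 mm, with all four vials and both bottles in it. The rack, jar, beaker and blue bottles are where they started. Handing in.

Run:
```python
from bench import r
print(r.hand_in())
```

```text
the job is handed in; nothing more can be done
None
```

The job is done and handed in. The loose vial and the white square bottle stand in their matching nests. The carrier is held by the middle of its handle about 100 mm above the bench.

- **Seating:** the vial touched its nest floor at TCP z 61.3 (61.4 expected) with 5.8 N, and the bottle at 62.9 (62.9 expected) with 7.8 N. Both were set down in the grip and then released.
- **Final checks:** before hand-in the arm was still at about 49 s. The load was 7.3 N, close to the full carrier's weight, and the wrist moment was below 0.1 N m, so it hangs level. The last pictures show all four vials and both bottles in the carrier, and the basket-rack, jar, beaker and blue bottles not visibly moved.
- **What went wrong on the way:** my first try at seating the bottle caught the nest's chamfered edge. It pressed the rim with up to about 40 N through the held bottle and tilted the bottle about 4° in the grip. The carrier did not move measurably. I stood the bottle on clear bench, re-centred it with two crossed squeezes, and found the cameras about 2 mm off the robot in x. The second try then went in without force.
- **Readings that disagreed:** the finger gap on the handle bar read about 12.4 mm, against the bar's 14 mm. The gripper also read 0.5–1 mm low on the vial and bottle.

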